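Star-tighten the cover of a filter housing

TASK

The new filter is in and the cover is on, with its four black wing knobs still loose: close the housing evenly. Go round in star order, each knob followed by the one diagonally opposite it: in the first round give each knob only about a sixth of a turn clockwise, and in the second round, again in star order, turn each until you feel it bottom firmly on its stud (0.2 to 0.4 Nm is plenty, over 0.8 Nm cracks it), so that the cover comes down level. Then let go, and leave the other things on the bench where they are.

Things in the scene. Friction and masses are not known exactly. Their poses are not given: they have to be found in the camera images.
- housing: blue round filter pot on a square steel foot (200 mm), fixed to the bench; flange 220 mm diameter, its top 114 mm above the bench; two capped ports along its own x reach 135 mm from the axis. Origin on the pot's axis at bench level, z up
- cover: grey round cover, 220 mm diameter, 10 mm thick, with four bosses (top 14 mm above its underside) under the knobs and a dome rising to 39 mm. Origin at the centre of its underside, z up: 119.4 mm above the bench while it lies loose on its gasket, about 117 mm when all four knobs have bottomed
- gasket_mid (a point): centre of the soft rubber gasket under the cover, on the housing's axis, 116 mm above the bench. It yields about 6 N per mm over the whole cover; the cover rocks (about 22 Nm per rad) when one side is drawn down first. The gasket hardly adds to the torque of a knob (0.01 Nm or so)
- flange_mid (a point): centre of the flange top, 114 mm above the bench. Torque on a knob, clockwise: about 0.07 Nm of steady drag all the way, slack or not; once the knob bottoms on its stud's shoulder the torque climbs by about 3 Nm per rad of further turn. Let go, it springs back to the shoulder and stays there
- knob_a: black wing knob on a stud, at (+60, +60) mm in the housing's frame. Origin on its axis, z up, about 134 mm above the bench at the start; it sinks with the knob. Hub 39 mm diameter, 4 to 14 mm above the origin; on it a straight wing bar 44 mm long (own x), 14 mm thick (own y), 13 to 44 mm above the origin, to be pinched across its thickness. Clockwise from above tightens, 10 mm per turn; it stays where it is left
- knob_b: black wing knob on a stud, at (-60, +60) mm in the housing's frame. Origin on its axis, z up, about 134 mm above the bench at the start; it sinks with the knob. Hub 39 mm diameter, 4 to 14 mm above the origin; on it a straight wing bar 44 mm long (own x), 14 mm thick (own y), 13 to 44 mm above the origin, to be pinched across its thickness. Starts with 0.1 to 1 mm of slack; how the wings point tells nothing of it
- knob_c: black wing knob on a stud, at (-60, -60) mm in the housing's frame. Origin on its axis, z up, about 134 mm above the bench at the start; it sinks with the knob. Hub 39 mm diameter, 4 to 14 mm above the origin; on it a straight wing bar 44 mm long (own x), 14 mm thick (own y), 13 to 44 mm above the origin, to be pinched across its thickness. Bottoms 1.4 to 2.4 rad from its start, each knob at its own height, near 131 mm
- knob_d: black wing knob on a stud, at (+60, -60) mm in the housing's frame. Origin on its axis, z up, about 134 mm above the bench at the start; it sinks with the knob. Hub 39 mm diameter, 4 to 14 mm above the origin; on it a straight wing bar 44 mm long (own x), 14 mm thick (own y), 13 to 44 mm above the origin, to be pinched across its thickness. Diagonal pairs: a and c, b and d
- filter_black: bystander: tall black spin-on filter standing upright, 88 mm diameter, 165 mm high; origin at the centre of its underside
- filter_white: bystander: white spin-on filter standing upright, 76 mm diameter, 115 mm high; origin at the centre of its underside
- filter_white2: bystander: a second white spin-on filter, 76 mm diameter, 115 mm high; origin at the centre of its underside
- carton_a: bystander: grey-white filter carton with a blue end, 115 x 100 x 95 mm; origin at the centre of its underside
- carton_b: bystander: a second such carton, 115 x 100 x 95 mm; origin at the centre of its underside
- old_element: bystander: the old cartridge element, grey end caps and pale pleats, upright, 72 mm diameter, 82 mm high, close beside the housing; origin at the centre of its underside
- spanner: bystander: steel spanner, 170 mm long, lying flat close beside the housing; origin at the centre of its underside

How it is judged:
On the way, in this order (a step that is already met when the one before it is completed fails the run):
1. one diagonal pair of knobs is drawn down part of the way (0.3 mm or more past first touch of the loose cover, and more than 0.4 mm, 0.26 rad, short of bottoming) while the other pair is still loose (((z of knob_a in the frame of housing between 0.13132 and 0.1331 m and z of knob_c in the frame of housing between 0.13164 and 0.1331 m and z of each of knob_b, knob_d in the frame of housing above 0.1333 m) or (z of knob_b in the frame of housing between 0.13092 and 0.1331 m and z of knob_d in the frame of housing between 0.13108 and 0.1331 m and z of each of knob_a, knob_c in the frame of housing above 0.1333 m))), for 0.1 s.
2. all four knobs are drawn down part of the way and none has bottomed yet (z of knob_a in the frame of housing between 0.13132 and 0.1331 m and z of knob_b in the frame of housing between 0.13092 and 0.1331 m and z of knob_c in the frame of housing between 0.13164 and 0.1331 m and z of knob_d in the frame of housing between 0.13108 and 0.1331 m), for 0.1 s.
3. one diagonal pair has bottomed (within 0.3 mm, 0.2 rad) while the other pair has not (((z of knob_a in the frame of housing below 0.13122 m and z of knob_c in the frame of housing below 0.13154 m and z of knob_b in the frame of housing above 0.13092 m and z of knob_d in the frame of housing above 0.13108 m) or (z of knob_b in the frame of housing below 0.13082 m and z of knob_d in the frame of housing below 0.13098 m and z of knob_a in the frame of housing above 0.13132 m and z of knob_c in the frame of housing above 0.13164 m))), for 0.1 s.
At the end, for the whole second after the job is handed in: all four knobs are bottomed on their studs within 0.3 mm of travel, and the cover is drawn down at least 1 mm and level within 0.004 rad (z of knob_a in the frame of housing below 0.13122 m and z of knob_b in the frame of housing below 0.13082 m and z of knob_c in the frame of housing below 0.13154 m and z of knob_d in the frame of housing below 0.13098 m and z of cover in the frame of housing below 0.1184 m and angle between cover's own z axis and vertical below 0.004 rad); the robot touches nothing.
It fails at once if a knob is forced past bottoming (0.3 rad beyond it, about 0.9 Nm: it cracks) (z of knob_a in the frame of housing below 0.13042 m or z of knob_b in the frame of housing below 0.13002 m or z of knob_c in the frame of housing below 0.13074 m or z of knob_d in the frame of housing below 0.13018 m).
It fails at once if one of the other things on the bench is pushed out of its place by more than 30 mm (distance of any of filter_black, filter_white, filter_white2, carton_a, carton_b, old_element, spanner from where it was at the start of the episode above 0.03 m).
It also fails if it takes over 72 s, if anything falls off the work surface, if the arm or the gripper's body presses on something with over 40 N, if the wrist force passes 120 N, or if a joint passes its speed limit or range.

ROBOT

A 7-joint arm with a two-finger parallel gripper is mounted at the origin on the work surface. World frame = base frame: x ahead of the robot, y to its left, z up, the work surface at z = 0. Lengths are in m, angles in rad, forces in N, time in s.
With the tool pointing down it reaches from about 0.425 to 0.875 m from the base axis. Payload 4.7 kg.
Tool frame: the origin (TCP) lies on the centre line of the jaws, within the pads' length; the fingertips stand ahead of it and the grasp point (between the pads) lies 8 mm behind it (ctrl.finger_overhang is the x of the fingertips in the tool frame, in m); x points along the fingers, z is the direction in which the jaws open and shut, and the axes are right-handed (so a half turn about x gives the same grasp; the last joint's range is limited). The gripper opens to 87 mm and grips with 3 to 60 N. Pads are 19 mm wide; open, the fingers measure 117 mm over their backs; the gripper's body (75 mm by 190 mm) begins 51 mm behind the grasp point.
Start: joints at [1.322, 0.321, -0.07, 1.45, 0.023, 1.371, -0.057], TCP at [0.169, -0.628, 0.234] pointing down, gripper open.
Joint ranges: [-2.86, 2.86], [-0.3, 2.09], [-1.38, 1.24], [0.06, 2.45], [-1.56, 4.7], [0.09, 2.05], [-2.69, 2.69]. Speed limits (rad/s): [2.57, 2.57, 3.14, 3.14, 3.14, 3.14, 3.14].

INTERFACE

Orientations are given as a rotation vector (axis times angle).
In Python, from bench import readout, viewer, job, nets, ctrl gives the robot as it stands.
- The arm moves only by the shell command python3 -m creep 'ROWS' [FORCE]. ROWS is JSON, a list of rows, each an object with "linear": the shift along the tool's x, y, z in m, a list of three; "twist": the turn, a rotation vector about the tool's x, y, z in degrees, a list of three; "fingers": the gripper's target within -1 to 1 (shut at 1, half-way at 0, fully open at -1). A call has 1 to 8 rows; each row is the pose to reach, as a shift and turn from the pose commanded when the call began, along the tool's axes at that moment; what a row does not reach only later rows make up. A row lasts 1/12 s, in which the tool goes at most 41.7 mm and 7.16 degrees, less where a joint would pass 70% of its speed; a pose out of reach is approached as far as the arm can. A call with a gripper value outside its range is refused whole. The fingers move at their own pace and stop on an object; FORCE is the grip in N (left out, the last holds). Time passes only in rows, so rows that repeat a pose let the fingers close. It gives the time, the measured TCP pose, the force and the opening at its end, in the units of the state.
- readout.get_state(): the state, without advancing time (a new reading comes with each control period).
- viewer.get_image(name): name is "scene" or "top"; returns (picture, depth): 400x640x3 uint8, red, green, blue; 400x640 float32, m along the optical axis (not along the pixel's ray), 0 where there is no reading.
- viewer.camera_params(name): a dict with "K" (3x3 intrinsics, pixels), "cam_to_world" (4x4, takes a point from camera to world coordinates). Camera axes: x right, y down, z forward; pixel columns grow to the right and rows downward; lengths in m; the calibration is good to about 2 mm. A picture is of the moment at which its call begins. camera_params takes no time and is no camera call.
- job.close_job(): hands the job in, once; it reports no verdict.
Trained networks look in the newest picture that a camera, given by its name, has taken for a name from the list of things; names that differ only in an ending like _2 or _b are one class to them, and where a whole thing is asked for, a point or a joint stands for the part that bears it (a point fixed in the world has none). Each returns a list of dicts, best first, with "conf" (0 to 1); they miss things now and then, are a little off and sometimes report something else, mostly with a low value. They report only what shows in the picture. A call takes as long as a camera call.
- nets.boxes_of(camera, label): "centre" ([x, y, z] in m, in world coordinates, good to about 4 mm: the middle of the surface that is visible of it).
- nets.place_of(camera, label): "centre" ([x, y, z] in m, in world coordinates, good to about 4 mm: a listed point, or the origin of a listed thing).
The state is a dict: "time": time; "joint_positions": joint angles; "qd": joint speeds; "joint_torque": joint torques, N m; "position": TCP position; "tool_rot": TCP orientation; "ft_force": force on the tool from outside, world axes, zero at the start; "torque": the same for the moment, N m; "grip_width": opening from 0.0 (shut) to 1.0 (fully open).
Only numpy, scipy, OpenCV 4.12 (cv2) and the standard library are available. Lean on these libraries where they do the work, as an engineer would, in place of code of your own. Each camera call takes 0.05 s, during which the arm holds its last target.

## Working session

There is one attempt and no reset: what is moved stays moved. The work goes in short steps, Python scripts to look and compute and a shell command to move; the robot and the scene stay as the last step left them, time stands still between calls to the robot, and variables do not carry over. Pictures are saved under pics/ and viewed, and the job is handed in when it is done.

```bash
ls; mkdir -p pics; python3 - <<'E'
from bench import readout, viewer, job, nets, ctrl
import cv2,numpy as np
s=readout.get_state();print({k:np.round(v,3) for k,v in s.items()}); print(ctrl.finger_overhang, dir(ctrl))
for c in ("scene","top"):
    im,d=viewer.get_image(c);cv2.imwrite(f"pics/{c}0.png",im[:,:,::-1]);np.savez(f"{c}0.npz",im=im,d=d)
    p=viewer.camera_params(c);print(c,np.round(p["K"],1).tolist(),np.round(p["cam_to_world"],3).tolist())
for l in ("housing","knob_a","cover","flange_mid"):
    for c in ("top","scene"):
        print(l,c,[(np.round(r["centre"],4).tolist(),round(r["conf"],2)) for r in nets.place_of(c,l)])
print(readout.get_state()["time"])
E
```

```text
pics
{'time': np.float64(0.0), 'joint_positions': array([ 1.322,  0.322, -0.07 ,  1.452,  0.023,  1.371, -0.057]), 'qd': array([ 0.002,  0.001,  0.   , -0.   , -0.001,  0.001, -0.001]), 'joint_torque': array([-0.0000e+00, -4.9129e+01, -4.0400e-01, -3.1253e+01, -6.4000e-02,
        4.4000e-02,  0.0000e+00]), 'position': array([ 0.169, -0.627,  0.232]), 'tool_rot': array([ 1.015,  1.324, -1.013]), 'ft_force': array([0.386, 0.107, 0.373]), 'torque': array([ 0.005, -0.045,  0.008]), 'grip_width': np.float64(0.999)}
0.011 ['MotionError', '__class__', '__delattr__', '__dict__', '__dir__', '__doc__', '__eq__', '__format__', '__ge__', '__getattribute__', '__getstate__', '__gt__', '__hash__', '__init__', '__init_subclass__', '__le__', '__lt__', '__module__', '__ne__', '__new__', '__reduce__', '__reduce_ex__', '__repr__', '__setattr__', '__sizeof__', '__str__', '__subclasshook__', '__weakref__', 'finger_overhang']
scene [[513.3, 0.0, 324.5], [0.0, 513.3, 198.1], [0.0, 0.0, 1.0]] [[0.777, 0.386, -0.498, 1.364], [0.63, -0.448, 0.634, -1.035], [0.022, -0.806, -0.591, 1.08], [0.0, 0.0, 0.0, 1.0]]
top [[383.4, 0.0, 319.7], [0.0, 383.4, 201.5], [0.0, 0.0, 1.0]] [[-0.023, -0.998, 0.055, 0.486], [-0.999, 0.022, -0.026, 0.03], [0.024, -0.055, -0.998, 1.352], [0.0, 0.0, 0.0, 1.0]]
housing top [([0.6005, 0.0535, 0.0001], 0.93)]
housing scene [([0.599, 0.051, -0.0002], 0.95), ([0.4362, 0.5066, 0.0016], 0.16)]
knob_a top [([0.5559, -0.0205, 0.1358], 0.54), ([0.6436, 0.1246, 0.134], 0.45), ([0.5283, 0.0961, 0.1369], 0.42)]
knob_a scene [([0.669, 0.0063, 0.1339], 0.76), ([0.555, -0.0209, 0.1314], 0.75), ([0.5291, 0.0952, 0.1338], 0.71), ([0.6443, 0.1232, 0.1333], 0.62)]
cover top [([0.5979, 0.0491, 0.1212], 0.75)]
cover scene [([0.6023, 0.0518, 0.1197], 0.6)]
flange_mid top [([0.601, 0.0523, 0.1135], 0.78)]
flange_mid scene [([0.6023, 0.0552, 0.1143], 0.67)]
0.5
```

View images.

View pics/scene0.png

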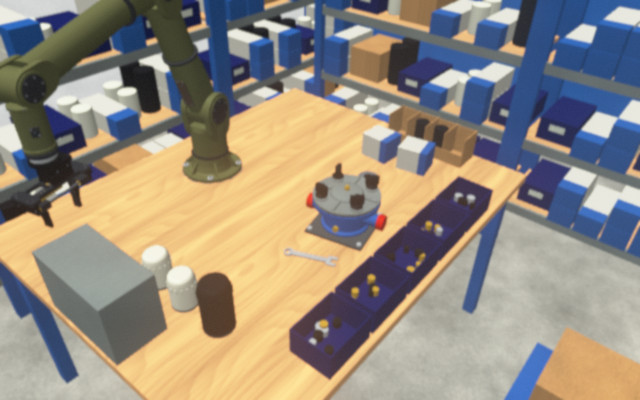

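View pics/top0.png

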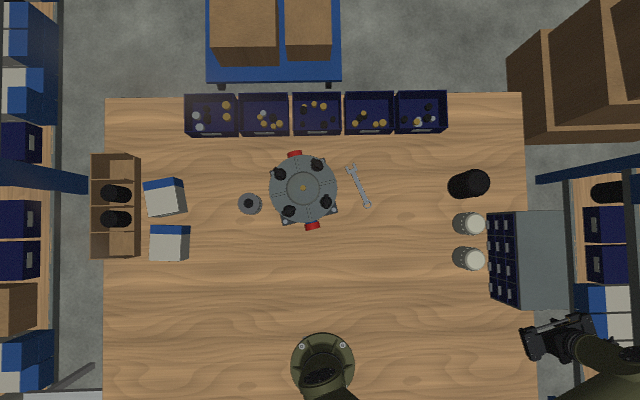

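```bash
python3 - <<'E'
import numpy as np,cv2
from bench import viewer
im=np.load("top0.npz")["im"];c=cv2.resize(im[110:270,200:400],None,fx=4,fy=4,interpolation=cv2.INTER_CUBIC)[:600];cv2.imwrite("pics/topc.png",c[:,:,::-1])
im=np.load("scene0.npz")["im"];c=cv2.resize(im[90:240,240:420],None,fx=4,fy=4,interpolation=cv2.INTER_CUBIC);cv2.imwrite("pics/scenec.png",c[:,:,::-1])
E
```

```text
(no output)
```

View pics/topc.png

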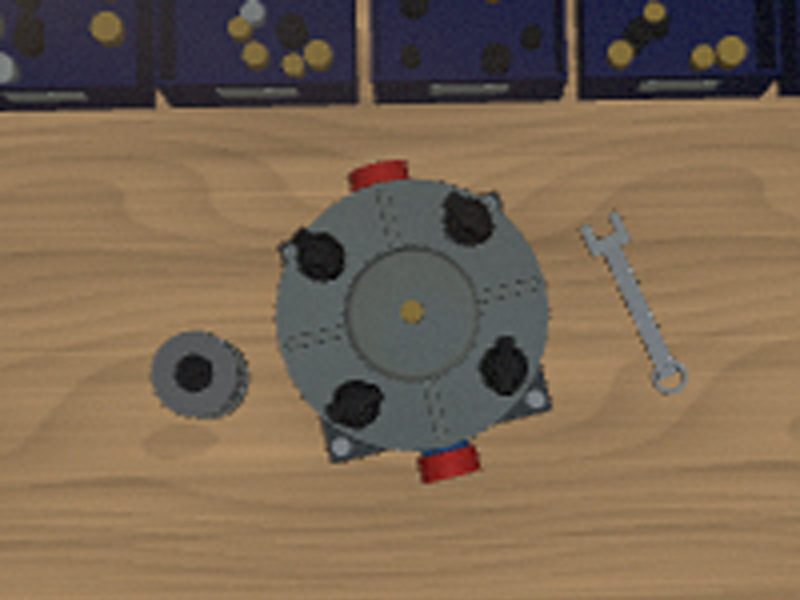

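View pics/scenec.png

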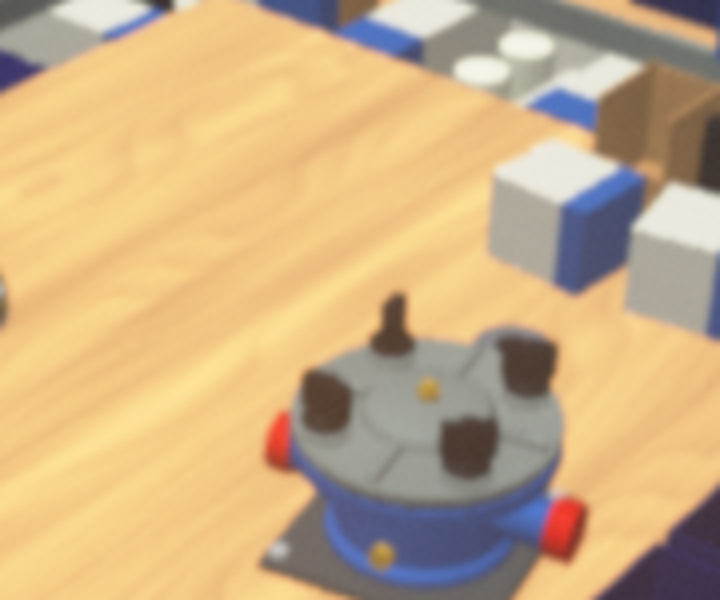

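```bash
cat > fit.py <<'E'
import numpy as np,cv2
from bench import viewer
from scipy.optimize import minimize
S=8
def proj(p,P):
    T=np.linalg.inv(p["cam_to_world"]);q=P@T[:3,:3].T+T[:3,3];q=q@np.array(p["K"]).T
    return q[:,:2]/q[:,2:]
def parts(x,y,th,z0):
    a=np.linspace(0,2*np.pi,40,endpoint=False)
    hub=np.array([[x+.0195*np.cos(t),y+.0195*np.sin(t),z0+h] for t in a for h in(.004,.014)])
    c,s=np.cos(th),np.sin(th)
    bar=np.array([[x+c*u-s*v,y+s*u+c*v,z0+h] for u in(-.022,.022) for v in(-.007,.007) for h in(.013,.044)])
    return hub,bar
def render(p,x,y,th,z0,org,n):
    m=np.zeros((n*S,n*S),np.uint8)
    for g in parts(x,y,th,z0):
        q=(proj(p,g)-org+.5)*S
        cv2.fillConvexPoly(m,cv2.convexHull(np.round(q*16).astype(np.int32)),255,shift=4,lineType=cv2.LINE_8)
    m=cv2.resize(m,(n,n),interpolation=cv2.INTER_AREA)
    return m/255.
def fit(c,im,x0,y0,z0=.134,n=30,blur=.8,verbose=True):
    p=viewer.camera_params(c);o=proj(p,np.array([[x0,y0,z0+.02]]))[0];org=np.round(o-n/2).astype(int)
    g=im[org[1]:org[1]+n,org[0]:org[0]+n].astype(float).mean(2)
    yy,xx=np.mgrid[:n,:n];W=((xx-n/2)**2+(yy-n/2)**2<(n*.5)**2)
    best=[]
    for th in np.radians(np.arange(0,180,4)):
        b=None
        for dx in np.arange(-.006,.0061,.002):
            for dy in np.arange(-.006,.0061,.002):
                m=cv2.GaussianBlur(render(p,x0+dx,y0+dy,th,z0,org,n),(0,0),blur)
                w=W.ravel();A=np.stack([m.ravel()[w],np.ones(w.sum())],1)
                r=np.linalg.lstsq(A,g.ravel()[w],rcond=None);e=np.sqrt(r[1][0]/w.sum())
                if b is None or e<b[0]: b=(e,np.degrees(th),x0+dx,y0+dy)
        best.append(b)
    best.sort();return best,org
E
cat > runfit.py <<'E'
import numpy as np
from fit import *
K={"P1":(.5555,-.0207),"P2":(.644,.124),"Q1":(.5287,.0957),"Q2":(.669,.0063)}
for c,bl in(("top",.7),("scene",1.5)):
    im=np.load(c+"0.npz")["im"]
    for k,(x,y) in K.items():
        b,_=fit(c,im,x,y,blur=bl)
        print(c,k,[(round(e,2),round(t),round(X,4),round(Y,4)) for e,t,X,Y in b[:5]])
E
time python3 runfit.py
```

```text
top P1 [(np.float64(16.45), 0, np.float64(0.5515), np.float64(-0.0207)), (np.float64(16.5), 4, np.float64(0.5515), np.float64(-0.0207)), (np.float64(16.54), 176, np.float64(0.5515), np.float64(-0.0207)), (np.float64(16.62), 8, np.float64(0.5515), np.float64(-0.0207)), (np.float64(16.72), 172, np.float64(0.5515), np.float64(-0.0207))]
top P2 [(np.float64(14.47), 52, np.float64(0.644), np.float64(0.122)), (np.float64(14.47), 48, np.float64(0.644), np.float64(0.124)), (np.float64(14.54), 44, np.float64(0.644), np.float64(0.124)), (np.float64(14.58), 56, np.float64(0.644), np.float64(0.122)), (np.float64(14.84), 40, np.float64(0.644), np.float64(0.124))]
top Q1 [(np.float64(15.62), 116, np.float64(0.5267), np.float64(0.0977)), (np.float64(15.64), 112, np.float64(0.5267), np.float64(0.0977)), (np.float64(15.69), 120, np.float64(0.5267), np.float64(0.0977)), (np.float64(15.8), 108, np.float64(0.5267), np.float64(0.0977)), (np.float64(15.85), 124, np.float64(0.5267), np.float64(0.0977))]
top Q2 [(np.float64(15.24), 44, np.float64(0.669), np.float64(0.0063)), (np.float64(15.28), 48, np.float
[... 902 characters left out ...]
p.float64(16.46), 124, np.float64(0.5327), np.float64(0.0917)), (np.float64(16.55), 120, np.float64(0.5327), np.float64(0.0917)), (np.float64(16.56), 128, np.float64(0.5327), np.float64(0.0917)), (np.float64(16.63), 132, np.float64(0.5327), np.float64(0.0917)), (np.float64(16.92), 136, np.float64(0.5327), np.float64(0.0937))]
scene Q2 [(np.float64(13.55), 64, np.float64(0.671), np.float64(0.0063)), (np.float64(13.56), 60, np.float64(0.671), np.float64(0.0063)), (np.float64(13.61), 56, np.float64(0.671), np.float64(0.0063)), (np.float64(13.64), 68, np.float64(0.671), np.float64(0.0063)), (np.float64(13.66), 52, np.float64(0.671), np.float64(0.0063))]
real	0m11.908s
user	0m12.062s
sys	0m0.232s
```

```bash
cat > depth.py <<'E'
import numpy as np,cv2
from bench import viewer
K={"P1":(.5555,-.0207),"P2":(.644,.124),"Q1":(.5287,.0957),"Q2":(.669,.0063)}
def cloud(c,d):
    p=viewer.camera_params(c);v,u=np.mgrid[:400,:640];k=np.array(p["K"])
    P=np.stack([(u-k[0,2])/k[0,0]*d,(v-k[1,2])/k[1,1]*d,d],-1);T=p["cam_to_world"]
    return P@T[:3,:3].T+T[:3,3]
if __name__=="__main__":
  for c in("top","scene"):
    d=np.load(c+"0.npz")["d"];W=cloud(c,d).reshape(-1,3);W=W[d.ravel()>0]
    for k,(x,y) in K.items():
        for lo in (.155,.168):
            s=W[(np.hypot(W[:,0]-x,W[:,1]-y)<.032)&(W[:,2]>lo)&(W[:,2]<.2)]
            if len(s)<4: print(c,k,lo,len(s));continue
            q=s[:,:2]-s[:,:2].mean(0);w,V=np.linalg.eigh(q.T@q/len(q))
            print(c,k,lo,len(s),np.round(s.mean(0),4),"ang",round(np.degrees(np.arctan2(V[1,1],V[0,1]))%180,1),"sd",np.round(np.sqrt(w)*1000,1),"zmax",round(s[:,2].max(),4))
E
python3 depth.py
```

```text
top P1 0.155 78 [ 0.5517 -0.0198  0.1778] ang 177.4 sd [ 4.8 12.4] zmax 0.1842
top P1 0.168 77 [ 0.5517 -0.0199  0.1779] ang 177.7 sd [ 4.7 12.4] zmax 0.1842
top P2 0.155 78 [0.6428 0.1233 0.1762] ang 45.3 sd [ 4.8 12.5] zmax 0.1822
top P2 0.168 73 [0.6436 0.1237 0.1772] ang 45.8 sd [ 4.7 12.3] zmax 0.1822
top Q1 0.155 77 [0.5256 0.0969 0.1766] ang 114.6 sd [ 4.8 12. ] zmax 0.1847
top Q1 0.168 70 [0.526  0.0975 0.1781] ang 115.7 sd [ 4.5 11.8] zmax 0.1847
top Q2 0.155 81 [0.6682 0.0068 0.1757] ang 45.3 sd [ 4.9 12.1] zmax 0.1813
top Q2 0.168 74 [0.6685 0.0062 0.1771] ang 44.6 sd [ 4.6 12.1] zmax 0.1813
scene P1 0.155 117 [ 0.5572 -0.0251  0.1696] ang 0.0 sd [ 5.  13.3] zmax 0.182
scene P1 0.168 70 [ 0.5559 -0.0239  0.1754] ang 178.4 sd [ 5.5 12.8] zmax 0.182
scene P2 0.155 117 [0.6485 0.1179 0.1697] ang 46.5 sd [ 5.5 12.7] zmax 0.1826
scene P2 0.168 71 [0.6487 0.119  0.1751] ang 52.3 sd [ 5.7 12.7] zmax 0.1826
scene Q1 0.155 74 [0.5333 0.0903 0.1714] ang 114.6 sd [ 5.3 13.5] zmax 0.1827
scene Q1 0.168 51 [0.5314 0.0922 0.1759] ang 117.1 sd [ 5.3 13.5] zmax 0.1827
scene Q2 0.155 130 [0.675  0.001  0.1698] ang 45.7 sd [ 5.7 12.5] zmax 0.183
scene Q2 0.168 78 [0.6742 0.0021 0.1753] ang 40.8 sd [ 6.4 12.1] zmax 0.183
```

```bash
cat > go.py <<'E'
import sys,numpy as np
from bench import readout
from scipy.spatial.transform import Rotation as R
def cur():
    s=readout.get_state();return s,np.array(s["position"]),R.from_rotvec(s["tool_rot"])
def want(phi):
    c,s=np.cos(np.radians(phi)),np.sin(np.radians(phi));return R.from_matrix(np.array([[0,0,-1],[c,s,0],[s,-c,0]]).T)
def yaw():
    s,p,r=cur();y=r.as_matrix()[:,1];return np.degrees(np.arctan2(y[1],y[0]))
if __name__=="__main__":
    s,p,r=cur();print("t",round(s["time"],2),"pos",np.round(p,4),"phi",round(yaw(),1),"tilt",np.round(np.degrees(np.arccos(-r.as_matrix()[2,0])),2),"q",np.round(s["joint_positions"],2),"F",np.round(s["ft_force"],2),"T",np.round(s["torque"],3),"w",round(s["grip_width"]*87,1))
    a=list(map(float,sys.argv[1:]))
    if a:
        for ph in(a[3],a[3]+180):
            q=want(ph);print(ph%360,"linear mm",np.round(r.inv().apply(np.array(a[:3])-p)*1000,1),"twist",np.round(np.degrees((r.inv()*q).as_rotvec()),1))
E
python3 go.py .5544 -.0207 .21 178
python3 - <<'E'
E
```

```text
t 0.5 pos [ 0.1688 -0.6277  0.2335] phi 15.1 tilt 0.0 q [ 1.32  0.32 -0.07  1.45  0.02  1.37 -0.06] F [-0.21 -0.05 -0.17] T [-0.024  0.035 -0.054] w 86.9
178.0 linear mm [  23.5  530.  -486. ] twist [-162.9   -0.     0. ]
358.0 linear mm [  23.5  530.  -486. ] twist [17.1  0.   0. ]
```

```bash
python3 -m creep '[{"linear":[0,0.53,-0.486],"twist":[-163,0,0],"fingers":-0.1},{"linear":[0,0.53,-0.486],"twist":[-163,0,0],"fingers":-0.1},{"linear":[0,0.53,-0.486],"twist":[-163,0,0],"fingers":-0.1},{"linear":[0,0.53,-0.486],"twist":[-163,0,0],"fingers":-0.1},{"linear":[0,0.53,-0.486],"twist":[-163,0,0],"fingers":-0.1},{"linear":[0,0.53,-0.486],"twist":[-163,0,0],"fingers":-0.1},{"linear":[0,0.53,-0.486],"twist":[-163,0,0],"fingers":-0.1},{"linear":[0,0.53,-0.486],"twist":[-163,0,0],"fingers":-0.1}]' 3; python3 go.py .5544 -.0207 .21 178
```

```text
time: 1.17
position: [0.3483, -0.3445, 0.2339]
tool_rot: [0.236, 1.557, -0.238]
ft_force: [0.4, -0.4, 0.5]
grip_width: 0.568
t 1.17 pos [ 0.3483 -0.3445  0.2339] phi 72.7 tilt 0.06 q [ 1.1  -0.01 -0.37  1.82 -0.    1.32  0.43] F [ 0.44 -0.38  0.49] T [ 0.001 -0.133  0.017] w 49.4
178.0 linear mm [ 23.6 370.5 100.4] twist [-1.053e+02 -0.000e+00  1.000e-01]
358.0 linear mm [ 23.6 370.5 100.4] twist [74.7  0.1  0. ]
```

```bash
python3 -m creep '[{"linear":[0.01,0.37,0.1],"twist":[-105.3,0,0],"fingers":-0.1},{"linear":[0.01,0.37,0.1],"twist":[-105.3,0,0],"fingers":-0.1},{"linear":[0.01,0.37,0.1],"twist":[-105.3,0,0],"fingers":-0.1},{"linear":[0.01,0.37,0.1],"twist":[-105.3,0,0],"fingers":-0.1},{"linear":[0.01,0.37,0.1],"twist":[-105.3,0,0],"fingers":-0.1},{"linear":[0.01,0.37,0.1],"twist":[-105.3,0,0],"fingers":-0.1},{"linear":[0.01,0.37,0.1],"twist":[-105.3,0,0],"fingers":-0.1},{"linear":[0.01,0.37,0.1],"twist":[-105.3,0,0],"fingers":-0.1}]' 3; python3 go.py .5544 -.0207 .21 178
```

```text
time: 1.83
position: [0.5287, -0.0644, 0.2253]
tool_rot: [-0.547, 1.5, 0.545]
ft_force: [1.4, -1.2, -0.3]
grip_width: 0.551
t 1.83 pos [ 0.5287 -0.0644  0.2253] phi 130.0 tilt 0.09 q [ 0.73  0.12 -0.71  1.73  0.08  1.31  0.7 ] F [ 1.35 -1.19 -0.25] T [ 0.003 -0.178  0.043] w 47.9
178.0 linear mm [15.3 17.  47.8] twist [-48.   -0.    0.1]
358.0 linear mm [15.3 17.  47.8] twist [1.32e+02 1.00e-01 0.00e+00]
```

```bash
python3 -c "
print('x')"
```

```text
x
```

```bash
python3 -m creep '[{"linear":[0.015,0.017,0.048],"twist":[-48,0,0],"fingers":-0.1},{"linear":[0.015,0.017,0.048],"twist":[-48,0,0],"fingers":-0.1},{"linear":[0.015,0.017,0.048],"twist":[-48,0,0],"fingers":-0.1},{"linear":[0.015,0.017,0.048],"twist":[-48,0,0],"fingers":-0.1},{"linear":[0.015,0.017,0.048],"twist":[-48,0,0],"fingers":-0.1},{"linear":[0.015,0.017,0.048],"twist":[-48,0,0],"fingers":-0.1},{"linear":[0.015,0.017,0.048],"twist":[-48,0,0],"fingers":-0.1},{"linear":[0.015,0.017,0.048],"twist":[-48,0,0],"fingers":-0.1}]' 3; python3 go.py .5544 -.0207 .165 178
```

```text
time: 2.5
position: [0.5541, -0.0225, 0.2099]
tool_rot: [-1.181, 1.227, 1.18]
ft_force: [0.3, 0.3, -0.2]
grip_width: 0.547
t 2.5 pos [ 0.5541 -0.0225  0.2099] phi 177.8 tilt 0.01 q [ 0.73  0.21 -0.83  1.7   0.16  1.3   1.4 ] F [ 0.28  0.26 -0.16] T [ 0.089 -0.166 -0.04 ] w 47.6
178.0 linear mm [44.9 -0.3  1.8] twist [-0.2 -0.   0. ]
358.0 linear mm [44.9 -0.3  1.8] twist [179.8   0.    0. ]
```

```bash
python3 -m creep '[{"linear":[0.03,0,0.0015],"twist":[0,0,0],"fingers":-0.1},{"linear":[0.045,0,0.0015],"twist":[0,0,0],"fingers":-0.1},{"linear":[0.045,0,0.0015],"twist":[0,0,0],"fingers":0.2},{"linear":[0.045,0,0.0015],"twist":[0,0,0],"fingers":1},{"linear":[0.045,0,0.0015],"twist":[0,0,0],"fingers":1},{"linear":[0.045,0,0.0015],"twist":[0,0,0],"fingers":1},{"linear":[0.045,0,0.0015],"twist":[0,0,0],"fingers":1},{"linear":[0.045,0,0.0015],"twist":[0,0,0],"fingers":1}]' 3; python3 go.py
```

```text
time: 3.17
position: [0.5546, -0.0209, 0.1657]
tool_rot: [-1.18, 1.228, 1.177]
ft_force: [-0.2, 0.1, 1.3]
grip_width: 0.182
t 3.17 pos [ 0.5546 -0.0209  0.1657] phi 177.6 tilt 0.08 q [ 0.71  0.25 -0.83  1.76  0.2   1.22  1.37] F [-0.15  0.07  1.27] T [ 0.115 -0.134 -0.019] w 15.8
```

```bash
python3 -m creep '[{"linear":[0,0,0],"twist":[0,0,0],"fingers":1},{"linear":[0,0,0],"twist":[0,0,0],"fingers":1}]' 3; python3 go.py
python3 -m creep '[{"linear":[0,0,0],"twist":[0,0,0],"fingers":1},{"linear":[0,0,0],"twist":[0,0,0],"fingers":1},{"linear":[0,0,0],"twist":[0,0,0],"fingers":1}]' 25; python3 go.py
```

```text
time: 3.33
position: [0.5547, -0.0203, 0.1656]
tool_rot: [-1.18, 1.227, 1.178]
ft_force: [0.4, 1.5, 2.6]
grip_width: 0.161
t 3.33 pos [ 0.5547 -0.0203  0.1656] phi 177.7 tilt 0.09 q [ 0.71  0.25 -0.83  1.76  0.2   1.22  1.37] F [0.38 1.49 2.64] T [ 0.391 -0.227  0.025] w 14.0
time: 3.58
position: [0.5547, -0.0203, 0.1655]
tool_rot: [-1.18, 1.227, 1.178]
ft_force: [0.6, 1.8, 3.9]
grip_width: 0.156
t 3.58 pos [ 0.5547 -0.0203  0.1655] phi 177.7 tilt 0.09 q [ 0.71  0.25 -0.83  1.76  0.2   1.22  1.37] F [0.62 1.83 3.95] T [ 0.647 -0.305  0.063] w 13.6
```

```bash
python3 -m creep '[{"linear":[0.0002,0,0],"twist":[7,0,0],"fingers":1},{"linear":[0.0004,0,0],"twist":[14,0,0],"fingers":1},{"linear":[0.0006,0,0],"twist":[21,0,0],"fingers":1},{"linear":[0.0008,0,0],"twist":[28,0,0],"fingers":1},{"linear":[0.001,0,0],"twist":[35,0,0],"fingers":1},{"linear":[0.0012,0,0],"twist":[42,0,0],"fingers":1},{"linear":[0.0014,0,0],"twist":[49,0,0],"fingers":1},{"linear":[0.0016,0,0],"twist":[56,0,0],"fingers":1}]' 25; python3 go.py
```

```text
time: 4.25
position: [0.5545, -0.0207, 0.1639]
tool_rot: [-0.429, 1.527, 0.428]
ft_force: [0.1, 1.8, 4.6]
grip_width: 0.157
t 4.25 pos [ 0.5545 -0.0207  0.1639] phi 121.3 tilt 0.06 q [ 0.61  0.23 -0.69  1.76  0.15  1.21  0.42] F [0.06 1.77 4.63] T [ 0.464 -0.133  0.022] w 13.6
```

```bash
python3 -m creep '[{"linear":[0,0,0],"twist":[0,0,0],"fingers":-0.1},{"linear":[0,0,0],"twist":[0,0,0],"fingers":-0.1},{"linear":[0,0,0],"twist":[0,0,0],"fingers":-0.1},{"linear":[-0.025,0,0],"twist":[0,0,0],"fingers":-0.1},{"linear":[-0.045,0,0],"twist":[0,0,0],"fingers":-0.1},{"linear":[-0.045,0,0],"twist":[0,0,0],"fingers":-0.1}]' 3; python3 go.py .6426 .1243 .212 46
```

```text
time: 4.75
position: [0.556, -0.0212, 0.2117]
tool_rot: [-0.436, 1.522, 0.432]
ft_force: [0.7, 0.8, 1.6]
grip_width: 0.506
t 4.75 pos [ 0.556  -0.0212  0.2117] phi 121.7 tilt 0.3 q [ 0.62  0.19 -0.7   1.7   0.13  1.29  0.45] F [0.67 0.77 1.63] T [-0.014 -0.236 -0.031] w 44.1
46.0 linear mm [ -0.   78.2 150.2] twist [75.7  0.3  0. ]
226.0 linear mm [ -0.   78.2 150.2] twist [-104.3   -0.     0.3]
```

```bash
python3 -m creep '[{"linear":[0,0.0782,0.1502],"twist":[75.5,0,0],"fingers":-0.1},{"linear":[0,0.0782,0.1502],"twist":[75.5,0,0],"fingers":-0.1},{"linear":[0,0.0782,0.1502],"twist":[75.5,0,0],"fingers":-0.1},{"linear":[0,0.0782,0.1502],"twist":[75.5,0,0],"fingers":-0.1},{"linear":[0,0.0782,0.1502],"twist":[75.5,0,0],"fingers":-0.1},{"linear":[0,0.0782,0.1502],"twist":[75.5,0,0],"fingers":-0.1},{"linear":[0,0.0782,0.1502],"twist":[75.5,0,0],"fingers":-0.1},{"linear":[0,0.0782,0.1502],"twist":[75.5,0,0],"fingers":-0.1}]' 3; python3 go.py .6426 .1243 .166 46
```

```text
time: 5.42
position: [0.6405, 0.1247, 0.2066]
tool_rot: [0.318, 1.549, -0.32]
ft_force: [0.2, 0.1, -1.2]
grip_width: 0.551
t 5.42 pos [0.6405 0.1247 0.2066] phi 66.7 tilt 0.14 q [ 0.22  0.4  -0.6   1.46  0.23  1.35 -0.8 ] F [ 0.15  0.12 -1.22] T [-0.066 -0.092 -0.041] w 47.9
46.0 linear mm [40.5  0.5  2.2] twist [20.7 -0.1  0.1]
226.0 linear mm [40.5  0.5  2.2] twist [-1.593e+02 -1.000e-01 -1.000e-01]
```

```bash
python3 -m creep '[{"linear":[0,0.0005,0.002],"twist":[20.7,0,0],"fingers":-0.1},{"linear":[0,0.0005,0.002],"twist":[20.7,0,0],"fingers":-0.1},{"linear":[0,0.0005,0.002],"twist":[20.7,0,0],"fingers":-0.1},{"linear":[0.02,0.0005,0.002],"twist":[20.7,0,0],"fingers":-0.1},{"linear":[0.041,0.0005,0.002],"twist":[20.7,0,0],"fingers":-0.1},{"linear":[0.041,0.0005,0.002],"twist":[20.7,0,0],"fingers":0.2},{"linear":[0.041,0.0005,0.002],"twist":[20.7,0,0],"fingers":1}]' 3; python3 go.py .6426 .1243 .166 46;  python3 -m creep '[{"linear":[0,0,0],"twist":[0,0,0],"fingers":1},{"linear":[0,0,0],"twist":[0,0,0],"fingers":1},{"linear":[0,0,0],"twist":[0,0,0],"fingers":1},{"linear":[0,0,0],"twist":[0,0,0],"fingers":1},{"linear":[0,0,0],"twist":[0,0,0],"fingers":1}]' 3; python3 go.py .6426 .1243 .166 46
```

```text
time: 6.0
position: [0.6417, 0.1233, 0.1653]
tool_rot: [0.595, 1.491, -0.599]
ft_force: [0.3, -0.1, 0.4]
grip_width: 0.469
t 6.0 pos [0.6417 0.1233 0.1653] phi 46.3 tilt 0.24 q [ 0.18  0.42 -0.53  1.51  0.22  1.28 -1.15] F [ 0.3  -0.12  0.36] T [-0.03  -0.004 -0.005] w 40.8
46.0 linear mm [-0.7  1.3 -0.1] twist [ 0.3 -0.1  0.2]
226.0 linear mm [-0.7  1.3 -0.1] twist [-179.7   -0.3   -0.2]
time: 6.42
position: [0.645, 0.1227, 0.1684]
tool_rot: [0.599, 1.482, -0.598]
ft_force: [4.1, -1.9, -0.1]
grip_width: 0.157
t 6.42 pos [0.645  0.1227 0.1684] phi 46.1 tilt 0.28 q [ 0.18  0.42 -0.53  1.51  0.22  1.27 -1.15] F [ 4.08 -1.9  -0.15] T [-0.301 -0.921  0.023] w 13.6
46.0 linear mm [ 2.4 -0.5 -2.8] twist [ 0.1  0.2 -0.1]
226.0 linear mm [ 2.4 -0.5 -2.8] twist [-179.9    0.2    0.4]
```

```bash
python3 -m creep '[{"linear":[0,0,0.001],"twist":[0,0,0],"fingers":1},{"linear":[0,0,0.002],"twist":[0,0,0],"fingers":1},{"linear":[0,0,0.002],"twist":[0,0,0],"fingers":1}]' 25; python3 go.py .6426 .1243 .166 46
```

```text
time: 6.67
position: [0.6452, 0.1226, 0.1683]
tool_rot: [0.598, 1.485, -0.597]
ft_force: [3.1, -1.2, 4.2]
grip_width: 0.161
t 6.67 pos [0.6452 0.1226 0.1683] phi 46.2 tilt 0.11 q [ 0.18  0.42 -0.53  1.5   0.22  1.28 -1.14] F [ 3.08 -1.18  4.21] T [-0.37  -0.579 -0.007] w 14.0
46.0 linear mm [ 2.3 -0.6 -3. ] twist [ 0.2  0.1 -0.1]
226.0 linear mm [ 2.3 -0.6 -3. ] twist [-1.798e+02  1.000e-01  1.000e-01]
```

```bash
python3 -m creep '[{"linear":[0.0002,0,0.001],"twist":[7,0,0],"fingers":1},{"linear":[0.0004,0,0.001],"twist":[14,0,0],"fingers":1},{"linear":[0.0006,0,0.001],"twist":[21,0,0],"fingers":1},{"linear":[0.0008,0,0.001],"twist":[28,0,0],"fingers":1},{"linear":[0.001,0,0.001],"twist":[35,0,0],"fingers":1},{"linear":[0.0012,0,0.001],"twist":[42,0,0],"fingers":1},{"linear":[0.0014,0,0.001],"twist":[49,0,0],"fingers":1},{"linear":[0.0016,0,0.001],"twist":[56,0,0],"fingers":1}]' 25; python3 go.py
```

```text
time: 7.33
position: [0.6451, 0.1232, 0.1667]
tool_rot: [1.339, 1.121, -1.337]
ft_force: [0.3, -0.3, 4.9]
grip_width: 0.162
t 7.33 pos [0.6451 0.1232 0.1667] phi -10.1 tilt 0.08 q [ 0.06  0.4  -0.37  1.51  0.15  1.26 -2.08] F [ 0.29 -0.26  4.86] T [ 0.006 -0.13   0.115] w 14.1
```

```bash
python3 -m creep '[{"linear":[0,0,0],"twist":[0,0,0],"fingers":-0.1},{"linear":[0,0,0],"twist":[0,0,0],"fingers":-0.1},{"linear":[0,0,0],"twist":[0,0,0],"fingers":-0.1},{"linear":[-0.025,0,0],"twist":[0,0,0],"fingers":-0.1},{"linear":[-0.045,0,0],"twist":[0,0,0],"fingers":-0.1},{"linear":[-0.045,0,0],"twist":[0,0,0],"fingers":-0.1}]' 3; python3 go.py .6718 .006 .212 45
```

```text
time: 7.83
position: [0.6468, 0.1229, 0.2147]
tool_rot: [1.337, 1.122, -1.327]
ft_force: [0.3, 0.1, 1.2]
grip_width: 0.506
t 7.83 pos [0.6468 0.1229 0.2147] phi -9.7 tilt 0.33 q [ 0.06  0.37 -0.38  1.45  0.14  1.34 -2.06] F [0.25 0.11 1.17] T [ 0.074 -0.052 -0.006] w 44.0
45.0 linear mm [  2.6  44.3 111. ] twist [-54.7   0.   -0.3]
225.0 linear mm [  2.6  44.3 111. ] twist [125.3  -0.4  -0. ]
```

```bash
python3 -m creep '[{"linear":[0.002,0.0443,0.111],"twist":[-54.7,0,0],"fingers":-0.1},{"linear":[0.002,0.0443,0.111],"twist":[-54.7,0,0],"fingers":-0.1},{"linear":[0.002,0.0443,0.111],"twist":[-54.7,0,0],"fingers":-0.1},{"linear":[0.002,0.0443,0.111],"twist":[-54.7,0,0],"fingers":-0.1},{"linear":[0.002,0.0443,0.111],"twist":[-54.7,0,0],"fingers":-0.1},{"linear":[0.002,0.0443,0.111],"twist":[-54.7,0,0],"fingers":-0.1},{"linear":[0.002,0.0443,0.111],"twist":[-54.7,0,0],"fingers":-0.1},{"linear":[0.002,0.0443,0.111],"twist":[-54.7,0,0],"fingers":-0.1}]' 3; python3 go.py .6718 .006 .166 45
```

```text
time: 8.5
position: [0.6693, 0.0052, 0.2075]
tool_rot: [0.609, 1.486, -0.61]
ft_force: [-0.2, -0.1, -0.3]
grip_width: 0.549
t 8.5 pos [0.6693 0.0052 0.2075] phi 45.4 tilt 0.11 q [ 0.3   0.41 -0.47  1.42  0.19  1.36 -0.95] F [-0.23 -0.08 -0.31] T [ 0.041 -0.013  0.034] w 47.8
45.0 linear mm [41.5  2.4  1.3] twist [ 0.4 -0.1  0.1]
225.0 linear mm [41.5  2.4  1.3] twist [-1.796e+02 -1.000e-01 -2.000e-01]
```

```bash
python3 -m creep '[{"linear":[0.02,0.0024,0.0013],"twist":[0.4,0,0],"fingers":-0.1},{"linear":[0.0415,0.0024,0.0013],"twist":[0.4,0,0],"fingers":-0.1},{"linear":[0.0415,0.0024,0.0013],"twist":[0.4,0,0],"fingers":0.2},{"linear":[0.0415,0.0024,0.0013],"twist":[0.4,0,0],"fingers":1},{"linear":[0.0415,0.0024,0.0013],"twist":[0.4,0,0],"fingers":1},{"linear":[0.0415,0.0024,0.0013],"twist":[0.4,0,0],"fingers":1},{"linear":[0.0415,0.0024,0.0013],"twist":[0.4,0,0],"fingers":1},{"linear":[0.0415,0.0024,0.0013],"twist":[0.4,0,0],"fingers":1}]' 3; python3 go.py .6718 .006 .166 45;  python3 -m creep '[{"linear":[0,0,0],"twist":[0,0,0],"fingers":1},{"linear":[0,0,0],"twist":[0,0,0],"fingers":1}]' 3; python3 go.py .6718 .006 .166 45
```

```text
time: 9.17
position: [0.673, 0.006, 0.1683]
tool_rot: [0.621, 1.479, -0.62]
ft_force: [0.0, 0.2, 0.4]
grip_width: 0.179
t 9.17 pos [0.673  0.006  0.1683] phi 44.5 tilt 0.1 q [ 0.3   0.44 -0.47  1.46  0.2   1.28 -0.98] F [0.02 0.17 0.39] T [0.185 0.125 0.021] w 15.6
45.0 linear mm [ 2.3 -0.9 -0.9] twist [-0.5  0.1 -0.1]
225.0 linear mm [ 2.3 -0.9 -0.9] twist [ 1.795e+02 -1.000e-01 -1.000e-01]
time: 9.33
position: [0.6727, 0.0066, 0.1681]
tool_rot: [0.621, 1.48, -0.619]
ft_force: [-0.7, 1.9, 3.7]
grip_width: 0.164
t 9.33 pos [0.6727 0.0066 0.1681] phi 44.5 tilt 0.06 q [ 0.3   0.44 -0.47  1.46  0.2   1.28 -0.98] F [-0.68  1.89  3.71] T [0.225 0.218 0.041] w 14.3
45.0 linear mm [ 2.1 -1.  -0.2] twist [-0.5  0.  -0.1]
225.0 linear mm [ 2.1 -1.  -0.2] twist [ 1.795e+02 -1.000e-01 -0.000e+00]
```

```bash
python3 -m creep '[{"linear":[0,0,-0.0003],"twist":[0,0,0],"fingers":1},{"linear":[0,0,-0.0003],"twist":[0,0,0],"fingers":1},{"linear":[0,0,-0.0003],"twist":[0,0,0],"fingers":1}]' 25; python3 go.py; python3 -m creep '[{"linear":[0.0002,0,0],"twist":[7,0,0],"fingers":1},{"linear":[0.0004,0,0],"twist":[14,0,0],"fingers":1},{"linear":[0.0006,0,0],"twist":[21,0,0],"fingers":1},{"linear":[0.0008,0,0],"twist":[28,0,0],"fingers":1},{"linear":[0.001,0,0],"twist":[35,0,0],"fingers":1},{"linear":[0.0012,0,0],"twist":[42,0,0],"fingers":1},{"linear":[0.0014,0,0],"twist":[49,0,0],"fingers":1},{"linear":[0.0016,0,0],"twist":[56,0,0],"fingers":1}]' 25; python3 go.py
```

```text
time: 9.58
position: [0.6726, 0.0065, 0.168]
tool_rot: [0.621, 1.479, -0.62]
ft_force: [-1.3, 1.0, 5.4]
grip_width: 0.159
t 9.58 pos [0.6726 0.0065 0.168 ] phi 44.5 tilt 0.07 q [ 0.3   0.44 -0.47  1.46  0.2   1.28 -0.98] F [-1.28  1.05  5.37] T [0.283 0.293 0.016] w 13.8
time: 10.25
position: [0.6729, 0.0055, 0.1664]
tool_rot: [1.36, 1.102, -1.359]
ft_force: [-0.3, -0.8, 5.6]
grip_width: 0.157
t 10.25 pos [0.6729 0.0055 0.1664] phi -11.9 tilt 0.12 q [ 0.18  0.42 -0.3   1.47  0.13  1.27 -1.91] F [-0.28 -0.83  5.57] T [-0.023  0.21   0.072] w 13.6
```

```bash
python3 -m creep '[{"linear":[0,0,0],"twist":[0,0,0],"fingers":-0.1},{"linear":[0,0,0],"twist":[0,0,0],"fingers":-0.1},{"linear":[0,0,0],"twist":[0,0,0],"fingers":-0.1},{"linear":[-0.025,0,0],"twist":[0,0,0],"fingers":-0.1},{"linear":[-0.045,0,0],"twist":[0,0,0],"fingers":-0.1},{"linear":[-0.045,0,0],"twist":[0,0,0],"fingers":-0.1}]' 3; python3 go.py .5272 .0966 .212 115
```

```text
time: 10.75
position: [0.6744, 0.0062, 0.2147]
tool_rot: [1.358, 1.104, -1.349]
ft_force: [0.9, 0.2, 0.5]
grip_width: 0.508
t 10.75 pos [0.6744 0.0062 0.2147] phi -11.4 tilt 0.38 q [ 0.18  0.39 -0.31  1.41  0.12  1.35 -1.9 ] F [0.92 0.21 0.54] T [ 0.073 -0.042 -0.033] w 44.2
115.0 linear mm [   1.8 -162.2  -59.6] twist [-126.4    0.4   -0.3]
295.0 linear mm [   1.8 -162.2  -59.6] twist [53.6 -0.2 -0.3]
```

```bash
python3 -m creep '[{"linear":[0,-0.1622,-0.0596],"twist":[-126.4,0,0],"fingers":-0.1},{"linear":[0,-0.1622,-0.0596],"twist":[-126.4,0,0],"fingers":-0.1},{"linear":[0,-0.1622,-0.0596],"twist":[-126.4,0,0],"fingers":-0.1},{"linear":[0,-0.1622,-0.0596],"twist":[-126.4,0,0],"fingers":-0.1},{"linear":[0,-0.1622,-0.0596],"twist":[-126.4,0,0],"fingers":-0.1},{"linear":[0,-0.1622,-0.0596],"twist":[-126.4,0,0],"fingers":-0.1},{"linear":[0,-0.1622,-0.0596],"twist":[-126.4,0,0],"fingers":-0.1},{"linear":[0,-0.1622,-0.0596],"twist":[-126.4,0,0],"fingers":-0.1}]' 3; python3 go.py .5272 .0966 .210 115
```

```text
time: 11.42
position: [0.5247, 0.0968, 0.2099]
tool_rot: [0.596, 1.487, -0.597]
ft_force: [-0.4, -0.5, 0.9]
grip_width: 0.548
t 11.42 pos [0.5247 0.0968 0.2099] phi 46.3 tilt 0.04 q [ 0.21  0.11 -0.48  1.76  0.06  1.28 -1.04] F [-0.41 -0.5   0.85] T [-0.01  -0.068 -0.001] w 47.7
115.0 linear mm [-0.1  1.6  2. ] twist [-68.7  -0.    0. ]
295.0 linear mm [-0.1  1.6  2. ] twist [1.113e+02 1.000e-01 0.000e+00]
```

```bash
python3 -m creep '[{"linear":[0,0.0016,0.002],"twist":[-68.7,0,0],"fingers":-0.1},{"linear":[0,0.0016,0.002],"twist":[-68.7,0,0],"fingers":-0.1},{"linear":[0,0.0016,0.002],"twist":[-68.7,0,0],"fingers":-0.1},{"linear":[0,0.0016,0.002],"twist":[-68.7,0,0],"fingers":-0.1},{"linear":[0,0.0016,0.002],"twist":[-68.7,0,0],"fingers":-0.1},{"linear":[0,0.0016,0.002],"twist":[-68.7,0,0],"fingers":-0.1},{"linear":[0,0.0016,0.002],"twist":[-68.7,0,0],"fingers":-0.1},{"linear":[0,0.0016,0.002],"twist":[-68.7,0,0],"fingers":-0.1}]' 3; python3 go.py .5272 .0966 .166 115
```

```text
time: 12.08
position: [0.5275, 0.0964, 0.2097]
tool_rot: [-0.186, 1.564, 0.186]
ft_force: [0.3, -0.2, -0.1]
grip_width: 0.549
t 12.08 pos [0.5275 0.0964 0.2097] phi 103.6 tilt 0.06 q [ 0.27  0.13 -0.54  1.75  0.07  1.28 -0.05] F [ 0.29 -0.23 -0.15] T [ 0.006 -0.109 -0.034] w 47.8
115.0 linear mm [43.7  0.3 -0.1] twist [-11.4  -0.1  -0. ]
295.0 linear mm [43.7  0.3 -0.1] twist [ 1.686e+02 -0.000e+00  1.000e-01]
```

```bash
python3 -m creep '[{"linear":[0,0,0],"twist":[-7,0,0],"fingers":-0.1},{"linear":[0.01,0,0],"twist":[-11.5,0,0],"fingers":-0.1},{"linear":[0.03,0,0],"twist":[-11.5,0,0],"fingers":-0.1},{"linear":[0.044,0,0],"twist":[-11.5,0,0],"fingers":-0.1},{"linear":[0.044,0,0],"twist":[-11.5,0,0],"fingers":0.2},{"linear":[0.044,0,0],"twist":[-11.5,0,0],"fingers":1},{"linear":[0.044,0,0],"twist":[-11.5,0,0],"fingers":1},{"linear":[0.044,0,0],"twist":[-11.5,0,0],"fingers":1}]' 3; python3 go.py .5272 .0966 .166 115;  python3 -m creep '[{"linear":[0,0,0],"twist":[0,0,0],"fingers":1},{"linear":[0,0,0],"twist":[0,0,0],"fingers":1},{"linear":[0,0,0],"twist":[0,0,0],"fingers":1},{"linear":[0,0,0],"twist":[0,0,0],"fingers":1}]' 3; python3 go.py .5272 .0966 .166 115
```

```text
time: 12.75
position: [0.5285, 0.0968, 0.1676]
tool_rot: [-0.337, 1.543, 0.337]
ft_force: [0.7, 0.9, -0.2]
grip_width: 0.331
t 12.75 pos [0.5285 0.0968 0.1676] phi 114.6 tilt 0.1 q [ 0.27  0.16 -0.55  1.8   0.09  1.2   0.13] F [ 0.69  0.91 -0.17] T [ 0.006 -0.183  0.013] w 28.8
115.0 linear mm [ 1.6  0.4 -1.2] twist [-0.4  0.1  0. ]
295.0 linear mm [ 1.6  0.4 -1.2] twist [ 1.796e+02  1.000e-01 -1.000e-01]
time: 13.08
position: [0.5285, 0.0968, 0.1672]
tool_rot: [-0.337, 1.543, 0.337]
ft_force: [1.0, 0.6, 1.6]
grip_width: 0.16
t 13.08 pos [0.5285 0.0968 0.1672] phi 114.6 tilt 0.11 q [ 0.27  0.16 -0.55  1.8   0.09  1.2   0.13] F [0.96 0.64 1.63] T [ 0.099 -0.389  0.014] w 13.9
115.0 linear mm [ 1.2  0.4 -1.2] twist [-0.4  0.1  0. ]
295.0 linear mm [ 1.2  0.4 -1.2] twist [ 1.796e+02  1.000e-01 -2.000e-01]
```

```bash
python3 -m creep '[{"linear":[0,0,0],"twist":[0,0,0],"fingers":1},{"linear":[0,0,0],"twist":[0,0,0],"fingers":1},{"linear":[0,0,0],"twist":[0,0,0],"fingers":1}]' 25; python3 -m creep '[{"linear":[0.0002,0,0],"twist":[7,0,0],"fingers":1},{"linear":[0.0004,0,0],"twist":[14,0,0],"fingers":1},{"linear":[0.0006,0,0],"twist":[21,0,0],"fingers":1},{"linear":[0.0008,0,0],"twist":[28,0,0],"fingers":1},{"linear":[0.001,0,0],"twist":[35,0,0],"fingers":1},{"linear":[0.0012,0,0],"twist":[42,0,0],"fingers":1},{"linear":[0.0014,0,0],"twist":[49,0,0],"fingers":1},{"linear":[0.0016,0,0],"twist":[56,0,0],"fingers":1}]' 25; python3 go.py
```

```text
time: 13.33
position: [0.5284, 0.0968, 0.1671]
tool_rot: [-0.337, 1.543, 0.337]
ft_force: [1.5, 0.0, 3.6]
grip_width: 0.16
time: 14.0
position: [0.5281, 0.0968, 0.1655]
tool_rot: [0.434, 1.526, -0.434]
ft_force: [1.3, 0.5, 4.1]
grip_width: 0.16
t 14.0 pos [0.5281 0.0968 0.1655] phi 58.3 tilt 0.06 q [ 0.2   0.15 -0.47  1.81  0.08  1.2  -0.84] F [1.31 0.46 4.11] T [ 0.108 -0.246  0.042] w 13.9
```

```bash
python3 -m creep '[{"linear":[0,0,0],"twist":[0,0,0],"fingers":-0.1},{"linear":[0,0,0],"twist":[0,0,0],"fingers":-0.1},{"linear":[0,0,0],"twist":[0,0,0],"fingers":-0.1},{"linear":[-0.025,0,0],"twist":[0,0,0],"fingers":-0.1},{"linear":[-0.045,0,0],"twist":[0,0,0],"fingers":-0.1},{"linear":[-0.045,0,0],"twist":[0,0,0],"fingers":-0.1}]' 3; python3 go.py .5545 -.0207 .212 121.3; python3 - <<'E'
from bench import viewer
import cv2,numpy as np
for c in ("scene","top"):
    im,d=viewer.get_image(c);cv2.imwrite(f"pics/{c}1.png",im[:,:,::-1]);np.savez(f"{c}1.npz",im=im,d=d)
E
sed 's/"0.npz"/"1.npz"/' depth.py > depth1.py; python3 depth1.py
```

```text
time: 14.5
position: [0.5296, 0.0971, 0.2136]
tool_rot: [0.429, 1.523, -0.426]
ft_force: [0.8, 0.6, 0.5]
grip_width: 0.502
t 14.5 pos [0.5296 0.0971 0.2136] phi 58.7 tilt 0.32 q [ 0.21  0.12 -0.47  1.75  0.06  1.28 -0.82] F [0.84 0.6  0.49] T [ 0.042 -0.113  0.003] w 43.7
121.3 linear mm [  1.6 -87.7  82.4] twist [-62.6   0.3  -0. ]
301.3 linear mm [  1.6 -87.7  82.4] twist [117.4  -0.   -0.4]
top P1 0.155 75 [ 0.5519 -0.0191  0.1764] ang 121.2 sd [ 4.7 12.4] zmax 0.1833
top P1 0.168 74 [ 0.552  -0.0194  0.1766] ang 121.8 sd [ 4.7 12.2] zmax 0.1833
top P2 0.155 82 [0.642  0.1228 0.1754] ang 169.2 sd [ 4.9 12.3] zmax 0.1826
top P2 0.168 74 [0.6427 0.1232 0.1768] ang 168.5 sd [ 4.8 11.7] zmax 0.1826
top Q1 0.155 0
top Q1 0.168 0
top Q2 0.155 72 [0.6677 0.0063 0.1756] ang 168.7 sd [ 4.4 12.3] zmax 0.1825
top Q2 0.168 68 [0.6687 0.0064 0.1765] ang 167.5 sd [ 4.4 11.9] zmax 0.1825
scene P1 0.155 79 [ 0.559  -0.0271  0.1711] ang 120.7 sd [ 5.5 12.5] zmax 0.1819
scene P1 0.168 56 [ 0.5573 -0.0245  0.1751] ang 120.7 sd [ 5.3 12.6] zmax 0.1819
scene P2 0.155 101 [0.6492 0.1174 0.1691] ang 172.1 sd [ 5.1 13.2] zmax 0.1807
scene P2 0.168 58 [0.6494 0.1187 0.1745] ang 165.9 sd [ 5.3 12.5] zmax 0.1807
scene Q1 0.155 100 [0.5321 0.0922 0.1685] ang 56.9 sd [ 5.2 12.9] zmax 0.1808
scene Q1 0.168 60 [0.5315 0.0933 0.1736] ang 60.3 sd [ 6.  12.9] zmax 0.1808
scene Q2 0.155 105 [6.752e-01 4.000e-04 1.701e-01] ang 168.9 sd [ 5.3 13.3] zmax 0.1812
scene Q2 0.168 66 [0.6736 0.0021 0.1745] ang 168.6 sd [ 5.6 13.3] zmax 0.1812
```

```bash
python3 -m creep '[{"linear":[0,-0.0877,0.0824],"twist":[-62.6,0,0],"fingers":-0.1},{"linear":[0,-0.0877,0.0824],"twist":[-62.6,0,0],"fingers":-0.1},{"linear":[0,-0.0877,0.0824],"twist":[-62.6,0,0],"fingers":-0.1},{"linear":[0,-0.0877,0.0824],"twist":[-62.6,0,0],"fingers":-0.1},{"linear":[0,-0.0877,0.0824],"twist":[-62.6,0,0],"fingers":-0.1},{"linear":[0,-0.0877,0.0824],"twist":[-62.6,0,0],"fingers":-0.1},{"linear":[0,-0.0877,0.0824],"twist":[-62.6,0,0],"fingers":-0.1},{"linear":[0,-0.0877,0.0824],"twist":[-62.6,0,0],"fingers":-0.1}]' 3; python3 go.py .5545 -.0207 .164 121.3
```

```text
time: 15.27
position: [0.5513, -0.0214, 0.2081]
tool_rot: [-0.334, 1.548, 0.336]
ft_force: [0.3, -0.1, 0.4]
grip_width: 0.551
t 15.27 pos [ 0.5513 -0.0214  0.2081] phi 114.4 tilt 0.18 q [ 0.4   0.16 -0.45  1.72  0.07  1.29  0.36] F [ 0.35 -0.09  0.45] T [ 0.047 -0.174  0.006] w 47.9
121.3 linear mm [44.1 -0.7  3.3] twist [-6.9 -0.1 -0.1]
301.3 linear mm [44.1 -0.7  3.3] twist [173.1  -0.2   0.2]
```

```bash
python3 -m creep '[{"linear":[0,-0.0007,0.0033],"twist":[-6.9,0,0],"fingers":-0.1},{"linear":[0.02,-0.0007,0.0033],"twist":[-6.9,0,0],"fingers":-0.1},{"linear":[0.044,-0.0007,0.0033],"twist":[-6.9,0,0],"fingers":-0.1},{"linear":[0.044,-0.0007,0.0033],"twist":[-6.9,0,0],"fingers":0.2},{"linear":[0.044,-0.0007,0.0033],"twist":[-6.9,0,0],"fingers":1},{"linear":[0.044,-0.0007,0.0033],"twist":[-6.9,0,0],"fingers":1},{"linear":[0.044,-0.0007,0.0033],"twist":[-6.9,0,0],"fingers":1},{"linear":[0.044,-0.0007,0.0033],"twist":[-6.9,0,0],"fingers":1}]' 3; python3 go.py ;  python3 -m creep '[{"linear":[0,0,0],"twist":[0,0,0],"fingers":1},{"linear":[0,0,0],"twist":[0,0,0],"fingers":1},{"linear":[0,0,0],"twist":[0,0,0],"fingers":1}]' 3; python3 -m creep '[{"linear":[0,0,0],"twist":[0,0,0],"fingers":1},{"linear":[0,0,0],"twist":[0,0,0],"fingers":1},{"linear":[0,0,0],"twist":[0,0,0],"fingers":1}]' 40;python3 go.py
```

```text
time: 15.93
position: [0.5564, -0.0205, 0.1672]
tool_rot: [-0.424, 1.527, 0.423]
ft_force: [0.5, 0.4, 0.0]
grip_width: 0.256
t 15.93 pos [ 0.5564 -0.0205  0.1672] phi 121.0 tilt 0.12 q [ 0.4   0.19 -0.45  1.76  0.09  1.2   0.46] F [0.48 0.42 0.04] T [-0.071 -0.147  0.014] w 22.3
time: 16.18
position: [0.5552, -0.0212, 0.1666]
tool_rot: [-0.424, 1.53, 0.422]
ft_force: [-3.1, -2.0, 4.5]
grip_width: 0.168
time: 16.43
position: [0.5553, -0.0212, 0.1665]
tool_rot: [-0.424, 1.53, 0.422]
ft_force: [-4.8, -2.5, 6.0]
grip_width: 0.159
t 16.43 pos [ 0.5553 -0.0212  0.1665] phi 120.9 tilt 0.08 q [ 0.4   0.19 -0.45  1.76  0.09  1.21  0.46] F [-4.77 -2.54  5.95] T [-0.562  0.941 -0.004] w 13.8
```

```bash
python3 -m creep '[{"linear":[0,0,-0.0008],"twist":[0,0,0],"fingers":1},{"linear":[0.0002,0,-0.0015],"twist":[5,0,0],"fingers":1},{"linear":[0.0003,0,-0.0015],"twist":[10,0,0],"fingers":1},{"linear":[0.0005,0,-0.0015],"twist":[15,0,0],"fingers":1},{"linear":[0.0006,0,-0.0015],"twist":[20,0,0],"fingers":1},{"linear":[0.0006,0,-0.0015],"twist":[20,0,0],"fingers":1}]' 40; python3 go.py
```

```text
time: 16.93
position: [0.5547, -0.0214, 0.166]
tool_rot: [-0.149, 1.565, 0.148]
ft_force: [-3.3, -0.8, 5.2]
grip_width: 0.157
t 16.93 pos [ 0.5547 -0.0214  0.166 ] phi 100.8 tilt 0.06 q [ 0.37  0.19 -0.42  1.77  0.08  1.2   0.11] F [-3.27 -0.75  5.18] T [-0.386  0.593  0.003] w 13.6
```

```bash
for i in 1 2 3; do python3 -m creep '[{"linear":[0.0001,0,0],"twist":[4,0,0],"fingers":1},{"linear":[0.0001,0,0],"twist":[4,0,0],"fingers":1}]' 40 >/dev/null; python3 go.py; done
```

```text
t 17.1 pos [ 0.5546 -0.0215  0.1659] phi 96.9 tilt 0.05 q [ 0.36  0.19 -0.41  1.77  0.08  1.2   0.05] F [-3.78 -1.8   5.02] T [-0.422  0.646 -0.028] w 13.3
t 17.27 pos [ 0.5545 -0.0215  0.1658] phi 92.9 tilt 0.04 q [ 0.36  0.19 -0.41  1.77  0.08  1.2  -0.02] F [-3.27 -1.65  5.77] T [-0.45   0.734 -0.007] w 13.8
t 17.43 pos [ 0.5545 -0.0215  0.1657] phi 88.9 tilt 0.04 q [ 0.35  0.19 -0.4   1.77  0.08  1.2  -0.09] F [-4.53 -1.64  5.65] T [-0.349  0.765 -0.033] w 13.6
```

```bash
for i in 1 2 3; do python3 -m creep '[{"linear":[0.0001,0,0],"twist":[4,0,0],"fingers":1},{"linear":[0.0001,0,0],"twist":[4,0,0],"fingers":1}]' 40 >/dev/null; python3 go.py; done
```

```text
t 17.6 pos [ 0.5544 -0.0215  0.1656] phi 84.9 tilt 0.03 q [ 0.34  0.19 -0.39  1.77  0.08  1.2  -0.16] F [-3.85 -1.72  6.7 ] T [-0.351  0.824 -0.032] w 13.8
t 17.77 pos [ 0.5543 -0.0215  0.1655] phi 80.9 tilt 0.03 q [ 0.34  0.19 -0.39  1.77  0.08  1.2  -0.23] F [-3.6  -0.31  5.99] T [-0.39   0.896 -0.018] w 13.7
t 17.93 pos [ 0.5542 -0.0215  0.1654] phi 76.9 tilt 0.03 q [ 0.33  0.19 -0.38  1.77  0.07  1.2  -0.3 ] F [-4.61 -1.53  6.81] T [-0.379  0.956 -0.072] w 13.6
```

```bash
for i in 1 2 3; do python3 -m creep '[{"linear":[0.0001,0,0],"twist":[3,0,0],"fingers":1},{"linear":[0.0001,0,0],"twist":[3,0,0],"fingers":1}]' 40 >/dev/null; python3 go.py; done; python3 -c "
from bench import readout;print(readout.get_state()['joint_torque'])"
```

```text
t 18.1 pos [ 0.5542 -0.0214  0.1653] phi 74.0 tilt 0.04 q [ 0.33  0.19 -0.38  1.77  0.07  1.2  -0.35] F [-4.63 -0.98  6.33] T [-0.393  0.954 -0.026] w 13.5
t 18.27 pos [ 0.5541 -0.0214  0.1652] phi 71.0 tilt 0.04 q [ 0.32  0.19 -0.37  1.77  0.07  1.2  -0.4 ] F [-4.5  -2.2   6.89] T [-0.412  1.048 -0.006] w 13.8
t 18.43 pos [ 0.5541 -0.0214  0.1651] phi 68.0 tilt 0.05 q [ 0.32  0.18 -0.37  1.77  0.07  1.2  -0.45] F [-5.07 -1.62  6.64] T [-0.349  1.051  0.029] w 13.6
[ -0.88227164 -34.98781085  -2.4769742  -29.00645256  -0.4691135
  -1.80731703  -0.44644861]
```

```bash
cat >> go.py <<'E'
    print("   jt",np.round(s["joint_torque"][4:],3))
E
for i in 1 2; do python3 -m creep '[{"linear":[0.0001,0,0],"twist":[3,0,0],"fingers":1},{"linear":[0.0001,0,0],"twist":[3,0,0],"fingers":1}]' 40 >/dev/null; python3 go.py; done
```

```text
t 18.6 pos [ 0.554  -0.0214  0.1651] phi 65.0 tilt 0.05 q [ 0.32  0.18 -0.36  1.77  0.07  1.2  -0.5 ] F [-5.09 -1.61  7.71] T [-0.352  1.167  0.174] w 13.6
   jt [-0.539 -1.886 -0.589]
t 18.77 pos [ 0.554  -0.0214  0.165 ] phi 62.0 tilt 0.07 q [ 0.31  0.18 -0.36  1.77  0.07  1.2  -0.55] F [-5.09 -1.4   7.56] T [-0.366  1.124  0.295] w 13.6
   jt [-0.595 -1.962 -0.719]
```

```bash
python3 -m creep '[{"linear":[0,0,0],"twist":[0,0,0],"fingers":-0.1},{"linear":[0,0,0],"twist":[0,0,0],"fingers":-0.1},{"linear":[0,0,0],"twist":[0,0,0],"fingers":-0.1},{"linear":[-0.025,0,0],"twist":[0,0,0],"fingers":-0.1},{"linear":[-0.045,0,0],"twist":[0,0,0],"fingers":-0.1},{"linear":[-0.045,0,0],"twist":[0,0,0],"fingers":-0.1}]' 3; python3 go.py .6451 .1232 .210 169.9
```

```text
time: 19.27
position: [0.5571, -0.0209, 0.2132]
tool_rot: [0.384, 1.529, -0.381]
ft_force: [0.4, 0.3, 0.6]
grip_width: 0.509
t 19.27 pos [ 0.5571 -0.0209  0.2132] phi 62.0 tilt 0.43 q [ 0.32  0.15 -0.36  1.71  0.05  1.29 -0.54] F [0.43 0.27 0.59] T [-0.    -0.137  0.037] w 44.3
169.9 linear mm [  3.8 168.5  10. ] twist [-107.9    0.4    0.2]
349.9 linear mm [  3.8 168.5  10. ] twist [72.1  0.2 -0.4]
   jt [-0.059  0.574  0.041]
```

```bash
python3 -m creep '[{"linear":[0,0.1685,0.01],"twist":[-107.9,0,0],"fingers":-0.1},{"linear":[0,0.1685,0.01],"twist":[-107.9,0,0],"fingers":-0.1},{"linear":[0,0.1685,0.01],"twist":[-107.9,0,0],"fingers":-0.1},{"linear":[0,0.1685,0.01],"twist":[-107.9,0,0],"fingers":-0.1},{"linear":[0,0.1685,0.01],"twist":[-107.9,0,0],"fingers":-0.1},{"linear":[0,0.1685,0.01],"twist":[-107.9,0,0],"fingers":-0.1},{"linear":[0,0.1685,0.01],"twist":[-107.9,0,0],"fingers":-0.1},{"linear":[0,0.1685,0.01],"twist":[-107.9,0,0],"fingers":-0.1}]' 3; python3 go.py .6451 .1232 .210 169.9
```

```text
time: 19.93
position: [0.6426, 0.1235, 0.208]
tool_rot: [-0.405, 1.533, 0.407]
ft_force: [0.3, 0.3, 0.0]
grip_width: 0.55
t 19.93 pos [0.6426 0.1235 0.208 ] phi 119.7 tilt 0.06 q [ 0.19  0.4  -0.56  1.46  0.21  1.35  0.14] F [0.28 0.29 0.02] T [-0.029 -0.124 -0.039] w 47.9
169.9 linear mm [-2.  -1.5  2. ] twist [-50.2   0.   -0.1]
349.9 linear mm [-2.  -1.5  2. ] twist [ 1.298e+02 -1.000e-01 -0.000e+00]
   jt [-0.201  0.015 -1.496]
```

```bash
python3 -m creep '[{"linear":[0,-0.0015,0.002],"twist":[-50.2,0,0],"fingers":-0.1},{"linear":[0,-0.0015,0.002],"twist":[-50.2,0,0],"fingers":-0.1},{"linear":[0,-0.0015,0.002],"twist":[-50.2,0,0],"fingers":-0.1},{"linear":[0,-0.0015,0.002],"twist":[-50.2,0,0],"fingers":-0.1},{"linear":[0,-0.0015,0.002],"twist":[-50.2,0,0],"fingers":-0.1},{"linear":[0,-0.0015,0.002],"twist":[-50.2,0,0],"fingers":-0.1},{"linear":[0,-0.0015,0.002],"twist":[-50.2,0,0],"fingers":-0.1},{"linear":[0,-0.0015,0.002],"twist":[-50.2,0,0],"fingers":-0.1}]' 3; python3 go.py .6451 .1232 .165 169.9
```

```text
time: 20.6
position: [0.645, 0.1225, 0.2082]
tool_rot: [-1.074, 1.289, 1.076]
ft_force: [-0.4, -0.7, 0.1]
grip_width: 0.553
t 20.6 pos [0.645  0.1225 0.2082] phi 169.7 tilt 0.06 q [ 0.29  0.43 -0.7   1.45  0.28  1.36  0.97] F [-0.42 -0.68  0.11] T [ 0.034 -0.163  0.004] w 48.1
169.9 linear mm [43.2 -0.   0.7] twist [-0.2  0.  -0. ]
349.9 linear mm [43.2 -0.   0.7] twist [ 1.798e+02 -1.000e-01 -1.000e-01]
   jt [0.082 0.108 1.197]
```

```bash
python3 -m creep '[{"linear":[0.02,0,0.0007],"twist":[0,0,0],"fingers":-0.1},{"linear":[0.043,0,0.0007],"twist":[0,0,0],"fingers":-0.1},{"linear":[0.043,0,0.0007],"twist":[0,0,0],"fingers":0.2},{"linear":[0.043,0,0.0007],"twist":[0,0,0],"fingers":1},{"linear":[0.043,0,0.0007],"twist":[0,0,0],"fingers":1},{"linear":[0.043,0,0.0007],"twist":[0,0,0],"fingers":1},{"linear":[0.043,0,0.0007],"twist":[0,0,0],"fingers":1},{"linear":[0.043,0,0.0007],"twist":[0,0,0],"fingers":1}]' 3; python3 -m creep '[{"linear":[0,0,0],"twist":[0,0,0],"fingers":1},{"linear":[0,0,0],"twist":[0,0,0],"fingers":1}]' 3 >/dev/null; python3 go.py; python3 -m creep '[{"linear":[0,0,0],"twist":[0,0,0],"fingers":1},{"linear":[0,0,0],"twist":[0,0,0],"fingers":1},{"linear":[0,0,0],"twist":[0,0,0],"fingers":1}]' 40;python3 go.py
```

```text
time: 21.27
position: [0.6457, 0.1233, 0.1674]
tool_rot: [-1.073, 1.289, 1.071]
ft_force: [-0.7, 0.2, 0.1]
grip_width: 0.182
t 21.43 pos [0.6456 0.1231 0.1672] phi 169.4 tilt 0.09 q [ 0.29  0.46 -0.69  1.5   0.3   1.29  0.95] F [-0.49 -0.7   2.47] T [-0.071 -0.076 -0.014] w 13.8
   jt [-0.078  0.001  0.009]
time: 21.68
position: [0.6456, 0.1232, 0.167]
tool_rot: [-1.073, 1.29, 1.071]
ft_force: [-0.1, -0.1, 4.8]
grip_width: 0.159
t 21.68 pos [0.6456 0.1232 0.167 ] phi 169.4 tilt 0.08 q [ 0.29  0.46 -0.69  1.5   0.3   1.29  0.95] F [-0.13 -0.12  4.78] T [-0.015 -0.142 -0.069] w 13.8
   jt [-0.125 -0.005  0.012]
```

```bash
python3 -m creep '[{"linear":[0.0002,0,0],"twist":[5,0,0],"fingers":1},{"linear":[0.0003,0,0],"twist":[10,0,0],"fingers":1},{"linear":[0.0005,0,0],"twist":[15,0,0],"fingers":1},{"linear":[0.0006,0,0],"twist":[20,0,0],"fingers":1},{"linear":[0.0006,0,0],"twist":[20,0,0],"fingers":1}]' 40 >/dev/null; python3 go.py
for i in 1 2 3; do python3 -m creep '[{"linear":[0.0001,0,0],"twist":[4,0,0],"fingers":1},{"linear":[0.0001,0,0],"twist":[4,0,0],"fingers":1}]' 40 >/dev/null; python3 go.py; done
```

```text
t 22.1 pos [0.6456 0.1232 0.1665] phi 149.2 tilt 0.09 q [ 0.25  0.44 -0.63  1.5   0.27  1.28  0.62] F [1.08 0.17 5.91] T [-0.07  -0.127 -0.034] w 13.8
   jt [-0.157 -0.011 -0.715]
t 22.27 pos [0.6456 0.1232 0.1664] phi 145.3 tilt 0.09 q [ 0.24  0.44 -0.62  1.5   0.26  1.28  0.56] F [ 0.07 -1.24  5.59] T [-0.083 -0.14  -0.04 ] w 13.8
   jt [-0.15  -0.015 -0.504]
t 22.43 pos [0.6456 0.1232 0.1663] phi 141.3 tilt 0.09 q [ 0.23  0.44 -0.6   1.5   0.25  1.28  0.49] F [-0.62 -0.38  5.33] T [-0.087 -0.154  0.019] w 13.5
   jt [-0.148 -0.01  -0.502]
t 22.6 pos [0.6457 0.1232 0.1662] phi 137.3 tilt 0.09 q [ 0.22  0.43 -0.59  1.5   0.25  1.28  0.42] F [-0.38 -0.02  5.38] T [-0.036 -0.147 -0.045] w 13.3
   jt [-0.148 -0.006 -0.501]
```

```bash
for i in 1 2 3; do python3 -m creep '[{"linear":[0.0001,0,0],"twist":[4,0,0],"fingers":1},{"linear":[0.0001,0,0],"twist":[4,0,0],"fingers":1}]' 40 >/dev/null; python3 go.py|grep -o -e 'phi.*tilt' -e 'T .*' -e 'jt.*'|paste -sd' '; done
```

```text
phi 133.3 tilt T [-0.096 -0.126 -0.028] w 13.9 jt [-0.152 -0.    -0.5  ]
phi 129.3 tilt T [-0.049 -0.17   0.01 ] w 13.9 jt [-0.156  0.005 -0.5  ]
phi 125.3 tilt T [-0.076 -0.145 -0.018] w 13.5 jt [-0.159  0.009 -0.499]
```

```bash
for i in 1 2; do python3 -m creep '[{"linear":[0.0001,0,0],"twist":[4,0,0],"fingers":1},{"linear":[0.0001,0,0],"twist":[4,0,0],"fingers":1}]' 40 >/dev/null; python3 go.py|grep -o -e 'phi.*tilt' -e 'T .*' -e 'jt.*'|paste -sd' '; done
```

```text
phi 121.3 tilt T [-0.121 -0.166  0.003] w 13.9 jt [-0.162  0.016 -0.498]
phi 117.3 tilt T [-0.096 -0.117  0.011] w 13.6 jt [-0.174  0.02  -0.518]
```

```bash
python3 -m creep '[{"linear":[0.0001,0,0],"twist":[4,0,0],"fingers":1},{"linear":[0.0001,0,0],"twist":[4,0,0],"fingers":1}]' 40 >/dev/null; python3 go.py|grep -o -e 'phi.*tilt' -e 'T .*' -e 'jt.*'|paste -sd' '
```

```text
phi 113.3 tilt T [-0.156 -0.124  0.097] w 13.8 jt [-0.288  0.016 -0.708]
```

```bash
python3 -m creep '[{"linear":[0.0001,0,0],"twist":[1.5,0,0],"fingers":1},{"linear":[0.0001,0,0],"twist":[1.5,0,0],"fingers":1}]' 40 >/dev/null; python3 go.py|grep -o -e 'phi.*tilt' -e 'T .*' -e 'jt.*'|paste -sd' '; python3 -m creep '[{"linear":[0,0,0],"twist":[0,0,0],"fingers":-0.1},{"linear":[0,0,0],"twist":[0,0,0],"fingers":-0.1},{"linear":[0,0,0],"twist":[0,0,0],"fingers":-0.1},{"linear":[-0.025,0,0],"twist":[0,0,0],"fingers":-0.1},{"linear":[-0.045,0,0],"twist":[0,0,0],"fingers":-0.1},{"linear":[-0.045,0,0],"twist":[0,0,0],"fingers":-0.1}]' 3; python3 go.py .6728 .006 .210 168.1
```

```text
phi 111.9 tilt T [-0.14  -0.097  0.271] w 13.7 jt [-0.324 -0.032 -0.468]
time: 24.27
position: [0.6469, 0.1238, 0.2136]
tool_rot: [-0.3, 1.544, 0.3]
ft_force: [0.5, 0.6, 0.5]
grip_width: 0.503
t 24.27 pos [0.6469 0.1238 0.2136] phi 111.9 tilt 0.33 q [ 0.17  0.39 -0.52  1.45  0.2   1.35  0.02] F [0.5  0.62 0.54] T [ 0.037 -0.215 -0.026] w 43.8
168.1 linear mm [   3.6 -119.   -20. ] twist [-56.2   0.3   0.2]
348.1 linear mm [   3.6 -119.   -20. ] twist [123.8   0.2  -0.3]
   jt [-0.04   0.57   0.053]
```

```bash
python3 -m creep '[{"linear":[0,-0.119,-0.02],"twist":[-56.2,0,0],"fingers":-0.1},{"linear":[0,-0.119,-0.02],"twist":[-56.2,0,0],"fingers":-0.1},{"linear":[0,-0.119,-0.02],"twist":[-56.2,0,0],"fingers":-0.1},{"linear":[0,-0.119,-0.02],"twist":[-56.2,0,0],"fingers":-0.1},{"linear":[0,-0.119,-0.02],"twist":[-56.2,0,0],"fingers":-0.1},{"linear":[0,-0.119,-0.02],"twist":[-56.2,0,0],"fingers":-0.1},{"linear":[0,-0.119,-0.02],"twist":[-56.2,0,0],"fingers":-0.1},{"linear":[0,-0.119,-0.02],"twist":[-56.2,0,0],"fingers":-0.1}]' 3; python3 go.py .6728 .006 .166 168.1
```

```text
time: 24.93
position: [0.6705, 0.0051, 0.2085]
tool_rot: [-1.059, 1.299, 1.061]
ft_force: [0.4, -0.9, -1.1]
grip_width: 0.549
t 24.93 pos [0.6705 0.0051 0.2085] phi 168.5 tilt 0.09 q [ 0.42  0.45 -0.64  1.41  0.27  1.37  1.15] F [ 0.39 -0.95 -1.06] T [ 0.048 -0.154  0.006] w 47.7
168.1 linear mm [42.5 -2.1  1.3] twist [ 0.4 -0.  -0.1]
348.1 linear mm [42.5 -2.1  1.3] twist [-1.796e+02  1.000e-01 -0.000e+00]
   jt [-0.081  0.071 -1.144]
```

```bash
python3 -m creep '[{"linear":[0.02,-0.001,0.001],"twist":[0.4,0,0],"fingers":-0.1},{"linear":[0.0425,-0.001,0.001],"twist":[0.4,0,0],"fingers":-0.1},{"linear":[0.0425,-0.001,0.001],"twist":[0.4,0,0],"fingers":0.2},{"linear":[0.0425,-0.001,0.001],"twist":[0.4,0,0],"fingers":1},{"linear":[0.0425,-0.001,0.001],"twist":[0.4,0,0],"fingers":1},{"linear":[0.0425,-0.001,0.001],"twist":[0.4,0,0],"fingers":1},{"linear":[0.0425,-0.001,0.001],"twist":[0.4,0,0],"fingers":1},{"linear":[0.0425,-0.001,0.001],"twist":[0.4,0,0],"fingers":1}]' 3; python3 -m creep '[{"linear":[0,0,0],"twist":[0,0,0],"fingers":1},{"linear":[0,0,0],"twist":[0,0,0],"fingers":1}]' 3 >/dev/null; python3 go.py; python3 -m creep '[{"linear":[0,0,0],"twist":[0,0,0],"fingers":1},{"linear":[0,0,0],"twist":[0,0,0],"fingers":1},{"linear":[0,0,0],"twist":[0,0,0],"fingers":1}]' 40;python3 go.py
```

```text
time: 25.6
position: [0.6727, 0.0061, 0.1683]
tool_rot: [-1.051, 1.302, 1.049]
ft_force: [-0.1, 0.0, -1.2]
grip_width: 0.184
t 25.77 pos [0.6726 0.0056 0.1681] phi 167.7 tilt 0.09 q [ 0.41  0.48 -0.63  1.46  0.28  1.3   1.12] F [ 0.29 -0.79  2.73] T [-0.177 -0.023 -0.009] w 13.9
   jt [-0.321 -0.181 -0.007]
time: 26.02
position: [0.6726, 0.0056, 0.168]
tool_rot: [-1.051, 1.302, 1.049]
ft_force: [-0.8, -1.9, 5.2]
grip_width: 0.158
t 26.02 pos [0.6726 0.0056 0.168 ] phi 167.7 tilt 0.08 q [ 0.41  0.48 -0.63  1.46  0.28  1.3   1.12] F [-0.76 -1.94  5.2 ] T [-0.343  0.029 -0.012] w 13.7
   jt [-0.527 -0.288 -0.005]
```

```bash
python3 -m creep '[{"linear":[0.0002,0,0],"twist":[5,0,0],"fingers":1},{"linear":[0.0003,0,0],"twist":[10,0,0],"fingers":1},{"linear":[0.0005,0,0],"twist":[15,0,0],"fingers":1},{"linear":[0.0006,0,0],"twist":[20,0,0],"fingers":1},{"linear":[0.0006,0,0],"twist":[20,0,0],"fingers":1}]' 40 >/dev/null; python3 go.py
for i in 1 2 3; do python3 -m creep '[{"linear":[0.0001,0,0],"twist":[4,0,0],"fingers":1},{"linear":[0.0001,0,0],"twist":[4,0,0],"fingers":1}]' 40 >/dev/null; python3 go.py|grep -o -e 'phi.*tilt' -e 'T .*' -e 'jt.*'|paste -sd' '; done
```

```text
t 26.43 pos [0.6725 0.0053 0.1674] phi 147.5 tilt 0.09 q [ 0.37  0.46 -0.56  1.46  0.25  1.29  0.79] F [-1.05 -1.38  4.92] T [-0.423  0.079 -0.033] w 13.8
   jt [-0.669 -0.436 -0.728]
phi 143.5 tilt T [-0.445  0.152  0.005] w 13.8 jt [-0.683 -0.483 -0.515]
phi 139.5 tilt T [-0.516  0.161 -0.038] w 14.0 jt [-0.703 -0.526 -0.514]
phi 135.5 tilt T [-0.55   0.146 -0.019] w 13.6 jt [-0.723 -0.57  -0.513]
```

```bash
for i in 1 2; do python3 -m creep '[{"linear":[0.0001,0,0],"twist":[4,0,0],"fingers":1},{"linear":[0.0001,0,0],"twist":[4,0,0],"fingers":1}]' 40 >/dev/null; python3 go.py|grep -o -e 'phi.*tilt' -e 'T .*' -e 'jt.*'|paste -sd' '; done
```

```text
phi 131.5 tilt T [-0.586  0.252 -0.006] w 13.5 jt [-0.741 -0.616 -0.512]
phi 127.5 tilt T [-0.584  0.206 -0.035] w 13.8 jt [-0.758 -0.665 -0.51 ]
```

```bash
for i in 1; do python3 -m creep '[{"linear":[0.0001,0,0],"twist":[4,0,0],"fingers":1},{"linear":[0.0001,0,0],"twist":[4,0,0],"fingers":1}]' 40 >/dev/null; python3 go.py|grep -o -e 'phi.*tilt' -e 'T .*' -e 'jt.*'|paste -sd' '; done
```

```text
phi 123.5 tilt T [-0.606  0.292 -0.079] w 13.6 jt [-0.772 -0.717 -0.509]
```

```bash
for i in 1 2; do python3 -m creep '[{"linear":[0.0001,0,0],"twist":[4,0,0],"fingers":1},{"linear":[0.0001,0,0],"twist":[4,0,0],"fingers":1}]' 40 >/dev/null; python3 go.py|grep -o -e 'phi.*tilt' -e 'T .*' -e 'jt.*'|paste -sd' '; done
```

```text
phi 119.5 tilt T [-0.541  0.245  0.031] w 13.8 jt [-0.785 -0.769 -0.507]
phi 115.5 tilt T [-0.633  0.399 -0.011] w 13.7 jt [-0.794 -0.822 -0.506]
```

```bash
for i in 1 2; do python3 -m creep '[{"linear":[0.0001,0,0],"twist":[4,0,0],"fingers":1},{"linear":[0.0001,0,0],"twist":[4,0,0],"fingers":1}]' 40 >/dev/null; python3 go.py|grep -o -e 'phi.*tilt' -e 'T .*' -e 'jt.*'|paste -sd' '; done
```

```text
phi 111.5 tilt T [-0.64   0.392 -0.02 ] w 13.6 jt [-0.804 -0.878 -0.505]
phi 107.5 tilt T [-0.642  0.404  0.034] w 13.5 jt [-0.851 -0.932 -0.586]
```

```bash
python3 -m creep '[{"linear":[0.0001,0,0],"twist":[4,0,0],"fingers":1},{"linear":[0.0001,0,0],"twist":[4,0,0],"fingers":1}]' 40 >/dev/null; python3 go.py|grep -o -e 'phi.*tilt' -e 'T .*' -e 'jt.*'|paste -sd' '
```

```text
phi 103.6 tilt T [-0.706  0.482  0.238] w 13.8 jt [-0.955 -0.992 -0.763]
```

```bash
python3 -m creep '[{"linear":[0,0,0],"twist":[0,0,0],"fingers":-0.1},{"linear":[0,0,0],"twist":[0,0,0],"fingers":-0.1},{"linear":[0,0,0],"twist":[0,0,0],"fingers":-0.1},{"linear":[-0.025,0,0],"twist":[0,0,0],"fingers":-0.1},{"linear":[-0.045,0,0],"twist":[0,0,0],"fingers":-0.1},{"linear":[-0.045,0,0],"twist":[0,0,0],"fingers":-0.1}]' 3; python3 go.py .5282 .0968 .211 58.5
```

```text
time: 28.77
position: [0.6743, 0.007, 0.2146]
tool_rot: [-0.188, 1.556, 0.189]
ft_force: [0.4, -0.0, -0.3]
grip_width: 0.508
t 28.77 pos [0.6743 0.007  0.2146] phi 103.8 tilt 0.38 q [ 0.28  0.41 -0.44  1.4   0.17  1.36  0.07] F [ 0.36 -0.01 -0.26] T [ 0.006 -0.179 -0.033] w 44.2
58.5 linear mm [   2.7  122.  -120.5] twist [45.3  0.4 -0.1]
238.5 linear mm [   2.7  122.  -120.5] twist [-1.347e+02  1.000e-01  5.000e-01]
   jt [-0.041  0.578  0.045]
```

```bash
python3 -m creep '[{"linear":[0,0.122,-0.1205],"twist":[45.3,0,0],"fingers":-0.1},{"linear":[0,0.122,-0.1205],"twist":[45.3,0,0],"fingers":-0.1},{"linear":[0,0.122,-0.1205],"twist":[45.3,0,0],"fingers":-0.1},{"linear":[0,0.122,-0.1205],"twist":[45.3,0,0],"fingers":-0.1},{"linear":[0,0.122,-0.1205],"twist":[45.3,0,0],"fingers":-0.1},{"linear":[0,0.122,-0.1205],"twist":[45.3,0,0],"fingers":-0.1},{"linear":[0,0.122,-0.1205],"twist":[45.3,0,0],"fingers":-0.1},{"linear":[0,0.122,-0.1205],"twist":[45.3,0,0],"fingers":-0.1}]' 3; python3 go.py .5282 .0968 .165 58.5
```

```text
time: 29.43
position: [0.5256, 0.0964, 0.2099]
tool_rot: [0.432, 1.528, -0.432]
ft_force: [0.2, 0.2, -0.7]
grip_width: 0.551
t 29.43 pos [0.5256 0.0964 0.2099] phi 58.4 tilt 0.02 q [ 0.18  0.11 -0.44  1.76  0.05  1.28 -0.82] F [ 0.16  0.19 -0.7 ] T [-0.047 -0.074  0.019] w 48.0
58.5 linear mm [44.9  1.7  2. ] twist [-0.1 -0.   0. ]
238.5 linear mm [44.9  1.7  2. ] twist [179.9   0.    0. ]
   jt [-0.088 -0.026 -0.532]
```

```bash
python3 -m creep '[{"linear":[0.02,0.001,0.001],"twist":[0,0,0],"fingers":-0.1},{"linear":[0.044,0.001,0.001],"twist":[0,0,0],"fingers":-0.1},{"linear":[0.044,0.001,0.001],"twist":[0,0,0],"fingers":0.2},{"linear":[0.044,0.001,0.001],"twist":[0,0,0],"fingers":1},{"linear":[0.044,0.001,0.001],"twist":[0,0,0],"fingers":1},{"linear":[0.044,0.001,0.001],"twist":[0,0,0],"fingers":1},{"linear":[0.044,0.001,0.001],"twist":[0,0,0],"fingers":1},{"linear":[0.044,0.001,0.001],"twist":[0,0,0],"fingers":1}]' 3; python3 -m creep '[{"linear":[0,0,0],"twist":[0,0,0],"fingers":1},{"linear":[0,0,0],"twist":[0,0,0],"fingers":1}]' 3 >/dev/null; python3 go.py; python3 -m creep '[{"linear":[0,0,0],"twist":[0,0,0],"fingers":1},{"linear":[0,0,0],"twist":[0,0,0],"fingers":1},{"linear":[0,0,0],"twist":[0,0,0],"fingers":1}]' 40;python3 go.py
```

```text
time: 30.1
position: [0.5281, 0.0964, 0.1674]
tool_rot: [0.432, 1.526, -0.431]
ft_force: [-0.0, -0.0, 0.6]
grip_width: 0.182
t 30.27 pos [0.5279 0.0964 0.1672] phi 58.4 tilt 0.07 q [ 0.18  0.15 -0.44  1.81  0.07  1.2  -0.84] F [-0.7  -0.13  2.64] T [ 0.044  0.055 -0.016] w 14.0
   jt [ 0.052 -0.176  0.024]
time: 30.52
position: [0.528, 0.0964, 0.1671]
tool_rot: [0.432, 1.526, -0.431]
ft_force: [-1.0, 0.2, 4.7]
grip_width: 0.159
t 30.52 pos [0.528  0.0964 0.1671] phi 58.4 tilt 0.07 q [ 0.18  0.15 -0.44  1.81  0.07  1.2  -0.84] F [-1.01  0.19  4.66] T [0.043 0.077 0.003] w 13.8
   jt [ 0.102 -0.219  0.033]
```

```bash
python3 -m creep '[{"linear":[0.0002,0,0],"twist":[5,0,0],"fingers":1},{"linear":[0.0003,0,0],"twist":[10,0,0],"fingers":1},{"linear":[0.0005,0,0],"twist":[15,0,0],"fingers":1},{"linear":[0.0006,0,0],"twist":[20,0,0],"fingers":1},{"linear":[0.0006,0,0],"twist":[20,0,0],"fingers":1}]' 40 >/dev/null; python3 go.py
for i in 1 2 3; do python3 -m creep '[{"linear":[0.0001,0,0],"twist":[4,0,0],"fingers":1},{"linear":[0.0001,0,0],"twist":[4,0,0],"fingers":1}]' 40 >/dev/null; python3 go.py|grep -o -e 'phi.*tilt' -e 'T .*' -e 'jt.*'|paste -sd' '; done
```

```text
t 30.93 pos [0.5278 0.0966 0.1665] phi 38.2 tilt 0.05 q [ 0.15  0.15 -0.41  1.81  0.06  1.2  -1.19] F [-1.85 -0.77  6.  ] T [ 0.087  0.277 -0.016] w 13.7
   jt [ 0.214 -0.444 -0.763]
phi 34.3 tilt T [ 0.119  0.314 -0.009] w 13.7 jt [ 0.257 -0.471 -0.539]
phi 30.3 tilt T [0.156 0.314 0.003] w 13.7 jt [ 0.294 -0.497 -0.537]
phi 26.3 tilt T [0.143 0.288 0.013] w 14.3 jt [ 0.328 -0.519 -0.535]
```

```bash
for i in 1 2; do python3 -m creep '[{"linear":[0.0001,0,0],"twist":[4,0,0],"fingers":1},{"linear":[0.0001,0,0],"twist":[4,0,0],"fingers":1}]' 40 >/dev/null; python3 go.py|grep -o -e 'phi.*tilt' -e 'T .*' -e 'jt.*'|paste -sd' '; done
```

```text
phi 22.3 tilt T [ 0.154  0.382 -0.032] w 13.8 jt [ 0.362 -0.539 -0.533]
phi 18.3 tilt T [ 0.181  0.408 -0.027] w 13.6 jt [ 0.398 -0.556 -0.53 ]
```

```bash
for i in 1 2; do python3 -m creep '[{"linear":[0.0001,0,0],"twist":[4,0,0],"fingers":1},{"linear":[0.0001,0,0],"twist":[4,0,0],"fingers":1}]' 40 >/dev/null; python3 go.py|grep -o -e 'phi.*tilt' -e 'T .*' -e 'jt.*'|paste -sd' '; done
```

```text
phi 14.3 tilt T [0.223 0.384 0.003] w 13.6 jt [ 0.433 -0.567 -0.528]
phi 10.3 tilt T [ 0.309  0.358 -0.017] w 14.0 jt [ 0.469 -0.575 -0.526]
```

```bash
for i in 1 2; do python3 -m creep '[{"linear":[0.0001,0,0],"twist":[4,0,0],"fingers":1},{"linear":[0.0001,0,0],"twist":[4,0,0],"fingers":1}]' 40 >/dev/null; python3 go.py|grep -o -e 'phi.*tilt' -e 'T .*' -e 'jt.*'|paste -sd' '; done
```

```text
phi 6.3 tilt T [ 0.255  0.416 -0.048] w 13.6 jt [ 0.505 -0.579 -0.522]
phi 2.3 tilt T [ 0.298  0.428 -0.04 ] w 13.6 jt [ 0.541 -0.577 -0.521]
```

```bash
for i in 1 2; do python3 -m creep '[{"linear":[0.0001,0,0],"twist":[4,0,0],"fingers":1},{"linear":[0.0001,0,0],"twist":[4,0,0],"fingers":1}]' 40 >/dev/null; python3 go.py|grep -o -e 'phi.*tilt' -e 'T .*' -e 'jt.*'|paste -sd' '; done
```

```text
phi -1.7 tilt T [ 0.319  0.447 -0.023] w 13.7 jt [ 0.576 -0.572 -0.52 ]
phi -5.7 tilt T [0.275 0.459 0.012] w 13.6 jt [ 0.61  -0.561 -0.519]
```

```bash
for i in 1 2; do python3 -m creep '[{"linear":[0.0001,0,0],"twist":[4,0,0],"fingers":1},{"linear":[0.0001,0,0],"twist":[4,0,0],"fingers":1}]' 40 >/dev/null; python3 go.py|grep -o -e 'phi.*tilt' -e 'T .*' -e 'jt.*'|paste -sd' '; done
```

```text
phi -9.7 tilt T [ 0.356  0.355 -0.012] w 13.4 jt [ 0.64  -0.544 -0.517]
phi -13.7 tilt T [ 0.382  0.402 -0.034] w 13.5 jt [ 0.674 -0.533 -0.515]
```

```bash
for i in 1 2; do python3 -m creep '[{"linear":[0.0001,0,0],"twist":[4,0,0],"fingers":1},{"linear":[0.0001,0,0],"twist":[4,0,0],"fingers":1}]' 40 >/dev/null; python3 go.py|grep -o -e 'phi.*tilt' -e 'T .*' -e 'jt.*'|paste -sd' '; done
```

```text
phi -17.7 tilt T [ 0.435  0.324 -0.031] w 13.7 jt [ 0.677 -0.512 -0.568]
phi -21.6 tilt T [0.397 0.433 0.208] w 13.7 jt [ 0.591 -0.494 -0.745]
```

```bash
python3 -m creep '[{"linear":[0,0,0],"twist":[0,0,0],"fingers":-0.1},{"linear":[0,0,0],"twist":[0,0,0],"fingers":-0.1},{"linear":[0,0,0],"twist":[0,0,0],"fingers":-0.1},{"linear":[-0.025,0,0],"twist":[0,0,0],"fingers":-0.1},{"linear":[-0.06,0,0],"twist":[0,0,0],"fingers":-0.1},{"linear":[-0.1,0,0],"twist":[0,0,0],"fingers":-0.1},{"linear":[-0.1,0,0],"twist":[0,0,0],"fingers":-0.1}]' 3; python3 go.py .40 -.25 .3 20
```

```text
time: 34.02
position: [0.5311, 0.0968, 0.272]
tool_rot: [1.489, 1.001, -1.47]
ft_force: [0.9, 0.4, 0.8]
grip_width: 0.527
t 34.02 pos [0.5311 0.0968 0.272 ] phi -21.6 tilt 0.7 q [ 0.09  0.08 -0.34  1.67  0.03  1.39 -2.2 ] F [0.9  0.43 0.78] T [ 0.125 -0.111 -0.014] w 45.9
20.0 linear mm [-30.1   6.  370.6] twist [-41.6  -0.1  -0.7]
200.0 linear mm [-30.1   6.  370.6] twist [ 1.384e+02 -9.000e-01  1.000e-01]
   jt [0.056 0.97  0.055]
```

Move clear so that both cameras see all four knobs.

```bash
python3 -m creep '[{"linear":[-0.03,0.006,0.35],"twist":[-41,0,0],"fingers":-0.1},{"linear":[-0.03,0.006,0.35],"twist":[-41,0,0],"fingers":-0.1},{"linear":[-0.03,0.006,0.35],"twist":[-41,0,0],"fingers":-0.1},{"linear":[-0.03,0.006,0.35],"twist":[-41,0,0],"fingers":-0.1},{"linear":[-0.03,0.006,0.35],"twist":[-41,0,0],"fingers":-0.1},{"linear":[-0.03,0.006,0.35],"twist":[-41,0,0],"fingers":-0.1},{"linear":[-0.03,0.006,0.35],"twist":[-41,0,0],"fingers":-0.1},{"linear":[-0.03,0.006,0.35],"twist":[-41,0,0],"fingers":-0.1}]' 3
python3 - <<'E'
from bench import viewer
import cv2,numpy as np
for c in ("scene","top"):
    im,d=viewer.get_image(c);cv2.imwrite(f"pics/{c}2.png",im[:,:,::-1]);np.savez(f"{c}2.npz",im=im,d=d)
E
sed 's/"0.npz"/"2.npz"/' depth.py > depth2.py; python3 depth2.py | grep 0.155
```

```text
time: 34.68
position: [0.4205, -0.188, 0.29]
tool_rot: [0.953, 1.352, -0.954]
ft_force: [0.3, -0.1, -0.5]
grip_width: 0.545
top P1 0.155 78 [ 0.552  -0.0188  0.1746] ang 68.8 sd [ 5.  11.9] zmax 0.1812
top P2 0.155 79 [0.6423 0.1233 0.1736] ang 117.0 sd [ 5.  11.9] zmax 0.1798
top Q1 0.155 76 [0.5256 0.0969 0.174 ] ang 163.9 sd [ 4.9 11.4] zmax 0.1787
top Q2 0.155 81 [0.6677 0.0065 0.1727] ang 109.6 sd [ 4.8 12.2] zmax 0.1793
scene P1 0.155 110 [ 0.5581 -0.0246  0.1682] ang 70.2 sd [ 5.1 13. ] zmax 0.1801
scene P2 0.155 71 [0.6501 0.1158 0.1692] ang 117.9 sd [ 5.5 12.2] zmax 0.1783
scene Q1 0.155 85 [0.5332 0.0911 0.1684] ang 166.1 sd [ 4.8 13.7] zmax 0.1783
scene Q2 0.155 84 [ 0.6763 -0.0021  0.1699] ang 109.1 sd [ 5.1 13. ] zmax 0.1798
```

View pics/top2.png

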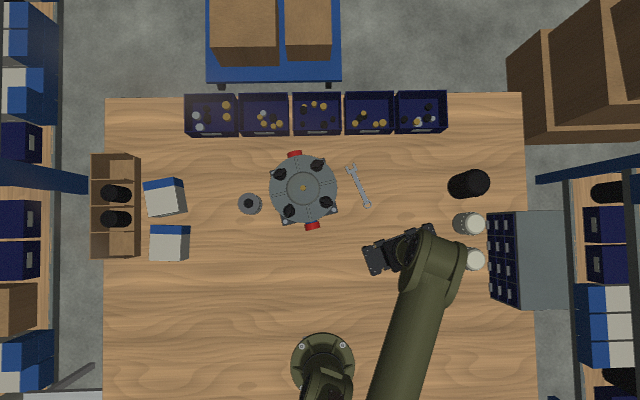

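```bash
python3 - <<'E'
from bench import job,readout
print(job.close_job());print(readout.get_state()["time"])
E
```

```text
the job is handed in; nothing more can be done
None
the job is handed in; nothing more can be done
```

I closed the housing in star order, with all four knobs tightened in two rounds, and handed the job in at about 35 s with the gripper open and clear. The hand-in gave no verdict.

- **First round:** I turned each knob about 56° clockwise: one diagonal pair (a and c), then the other (b and d). Camera depth afterwards agreed with that for all four knobs.
- **Second round:** in the same star order, I turned each knob until it bottomed, shown by a torque rise of about 0.25–0.3 Nm above the running drag, 5–6.5° past the shoulder. That leaves a clear margin to the cracking limit. Total turn from start to shoulder was about 110°, 108°, 116° and 132°.
- **Final pictures:** the wings rest at 69°, 117°, 110° and 164–166°, each within about 3° of where its torque began to rise, so they sprang back to the shoulder and stayed. In the top picture the old element and spanner had not visibly moved, and neither had the other things, though the arm partly covered one white filter. The arm read less than 1 N from outside.

**What I could not confirm:**
- Cover level and knob heights were not measured directly; the cameras cannot resolve fractions of a millimetre. They are inferred from turn angle and torque.
- The 0.07 Nm drag did not show clearly in the wrist moment, so I relied on the joint 7 torque. On the second knob (a/c pair) that reading dropped on the last small step, while the wrist moment still rose to 0.27 Nm.
- I could not tell a from c, or b from d, because the housing looks the same turned by 180°. That does not affect the star order.

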